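Slide the pepper mill clear and open the drawer

ROBOT

A 6-joint arm with a two-finger parallel gripper is mounted at the origin on the work surface. World frame = base frame: x ahead of the robot, y to its left, z up, the work surface at z = 0. Lengths are in m, angles in rad, forces in N, time in s.
With the tool pointing down it reaches from about 0.4 to 0.825 m from the base axis. Payload 7 kg.
Tool frame: the origin (TCP) lies on the centre line of the jaws, within the pads' length; the fingertips stand tip_reach ahead of it and the grasp point (between the pads) is the TCP (tip_reach is the distance from the TCP to the fingertips, in m); z points along the fingers, y is the line along which they close (so a half turn about z gives the same grasp; the last joint's range is limited). The gripper opens to 88 mm and grips with 3 to 60 N. Pads are 19 mm wide; open, the fingers measure 130 mm over their backs; the gripper's body (78 mm by 193 mm) begins 47 mm behind the grasp point.
Start: joints at [-0.938, 0.359, 0.012, 0, -1.224, -0.288], TCP at [0.228, -0.635, 0.246] pointing down, gripper open.
Joint ranges: [-3.07, 3.07], [-1.43, 2.12], [-1.02, 1.25], [-3.03, 1.67], [-3.05, -0], [-3.03, 3.03]. Speed limits (rad/s): [2.39, 2.39, 3.01, 3.14, 3.14, 3.14].

INTERFACE

Orientations are given as [roll, pitch, yaw] about the fixed x, y, z axes, in that order (R = Rz(yaw) Ry(pitch) Rx(roll)).
In Python, from station import get_state, grab_frame, calibration, job_done, find_in, mark_of, tip_reach gives the robot as it stands.
- The arm moves only by the shell command python3 -m handwheel 'ROWS' [OPENING] [FORCE]. ROWS is JSON, a list of rows, each an object with "delta_pos": the shift along the world's x, y, z in units of 30 mm (1.0 is 30 mm), a list of three; "dr": the turn, a rotation vector about the world's x, y, z in degrees, a list of three. In form: [{"delta_pos": [tx, ty, tz], "dr": [rx, ry, rz]}, ...]. A call has 1 to 10 rows; each row shifts and turns the commanded pose from where the row before left it; what a row does not reach is not made up. A row lasts 1/10 s, in which the tool goes at most 50 mm and 8.59 degrees, less where a joint would pass 70% of its speed; a pose out of reach is approached as far as the arm can. A call is refused whole if a number of a shift passes 1 or a number of a turn 8.59, either way. A call with a gripper value outside its range is refused whole. OPENING is the closure, from -1 (fully open) to 1 (shut), set as the call begins (- or left out, the last holds). The fingers move at their own pace and stop on an object; FORCE is the grip in N (left out, the last holds). Time passes only in rows, so rows that do not move let the fingers close. It gives the time, the measured TCP pose, the force, the opening and the grip force at its end, in the units of the state.
- get_state(): the state, without advancing time (a new reading comes with each control period).
- grab_frame(name): name is "scene" or "top"; returns the picture (400x640x3 uint8, red, green, blue); there is no depth.
- calibration(name): a dict with "fx", "fy", "cx", "cy" (pixels), "extrinsics" (4x4, takes a point from world to camera coordinates). Camera axes: x right, y down, z forward; pixel columns grow to the right and rows downward; lengths in m; the calibration is good to about 2 mm. A picture is of the moment at which its call begins. calibration takes no time and is no camera call.
- job_done(): hands the job in; it is judged then, once.
Trained networks look in the newest picture that a camera, given by its name, has taken for a name from the list of things; names that differ only in an ending like _2 or _b are one class to them, and where a whole thing is asked for, a point or a joint stands for the part that bears it (a point fixed in the world has none). Each returns a list of dicts, best first, with "conf" (0 to 1); they miss things now and then, are a little off and sometimes report something else, mostly with a low value. They report only what shows in the picture. A call takes as long as a camera call. They do not tell look-alikes from the thing itself.
- find_in(camera, query): "location" ([column, row] in pixels, amid what is visible of it).
- mark_of(camera, query): "location" ([column, row] in pixels: a listed point, or the origin of a listed thing).
The state is a dict: "t": time; "q": joint angles; "qd": joint speeds; "joint_efforts": joint torques, N m; "eef_pos": TCP position; "ee_rot": TCP orientation; "force": force on the tool from outside, world axes, zero at the start; "moment": the same for the moment, N m; "width": finger opening in m; "gripper_force": force on a finger pad.
Only numpy, scipy, OpenCV 4.12 (cv2) and the standard library are available. Lean on these libraries where they do the work, as an engineer would, in place of code of your own. Each camera call takes 0.05 s, during which the arm holds its last target. There are 200 camera calls.

TASK

The tall black pepper mill stands in the way of the clear organiser's drawer: push it low on its body so that it slides over the bar without tipping, until it stands upright right beside the white salt mill, with less than two fingers' width between them and without shifting the salt mill. Then hook the drawer's handle with a fingertip and draw the drawer at least three quarters of the way out, so that the garlic press in it can be got at. Push and pull gently, pinch or lift nothing, and leave the jar, the egg cup and the tongs where they are.

Things in the scene. Friction and masses are not known exactly. Their poses are not given: they have to be found in the camera images.
- pepper_mill: black lacquered pepper mill, loose, upright, round: 200 mm tall, foot 56 mm across and straight-sided up to 34 mm, narrowing to a 39 mm waist at 98 mm height and widening to a 51 mm head at 160 mm, small steel ball on top; about 0.24 to 0.48 kg. Its friction on the bar is about 0.5 to 0.7, so a push higher than about 38 mm may tip it. Origin: centre of its underside, z up. It starts in front of the drawer, its side about 50 to 90 mm in front of the handle's bar.
- salt_mill: white salt mill of the same shape and size, loose, upright, standing on the left or the right side of the organiser (this changes), somewhat in front of it. Origin: centre of its underside, z up. It must not be shifted.
- organiser: stackable clear plastic organiser, fixed to the bar, 220 mm deep (its x), 180 mm wide (its y), 152 mm tall; its front faces its own -x, roughly towards the robot. Lower module: open-fronted bin with tins. Upper module: the drawer. Origin: centre of its underside, z up; front edge at x = -110 mm in its frame.
- drawer (a joint): how far the drawer is pulled out, m: 0 shut, 0.14 all the way out (hard stop). It slides along the organiser's -x, starts shut or up to 12 mm ajar, takes about 1 to 2 N to move and stays where it is left.
- drawer_handle (a point): middle of the bar of the drawer's bow handle; moves with the drawer. Level aluminium bar, 8 mm thick and 110 mm long along the organiser's y, at 118 mm height (34 mm below the organiser's top), its axis 40 mm in front of the drawer's front panel, with an open slot 36 mm deep and 102 mm long between the bar and the panel, free from above; the bar is joined to the panel only at its two ends. The panel is 180 mm wide and reaches up to 149 mm.
- jar: round clear glass storage jar with biscuits and a steel twist cap, loose, 90 mm across, 125 mm tall, on the other side of the organiser from the salt mill. Origin: centre of its underside. Bystander.
- egg_cup: teal ceramic egg cup, loose, 51 mm across, 60 mm tall. Origin: centre of its underside. Bystander, left front.
- tongs: aluminium salad tongs lying on their side, loose, 230 mm long along their x, about 60 mm wide, 30 mm high. Origin: at the middle of their length, on the underside. Bystander, right front.
Not all that is in view belongs to the job. There is more than one size of the pepper_mill; the job needs the largest.

How it is judged:
By the outcome, as a careful person would: the job done as asked, in the order asked, and still so for the second after the job is handed in, with the robot touching nothing.
It also fails if it takes over 64 s, if anything falls off the work surface, if the arm or the gripper's body presses on something with over 40 N, if the wrist force passes 120 N, or if a joint passes its speed limit or range.

## Working session

There is one attempt and no reset: what is moved stays moved. The work goes in short steps, Python scripts to look and compute and a shell command to move; the robot and the scene stay as the last step left them, time stands still between calls to the robot, and variables do not carry over. Pictures are saved under pics/ and viewed, at most 10 in all, crops included, and the job is handed in when it is done.

```bash
mkdir -p pics
cat > h.py <<'E'
import numpy as np, cv2
from station import *
def K(n):
    c=calibration(n); return c,np.array(c["extrinsics"])
def ray(n,p):
    c,T=K(n); d=np.array([(p[0]-c["cx"])/c["fx"],(p[1]-c["cy"])/c["fy"],1.]); R=T[:3,:3]
    return -R.T@T[:3,3], R.T@d
def at_z(n,p,z):
    o,d=ray(n,p); return o+d*(z-o[2])/d[2]
def proj(n,P):
    c,T=K(n); q=T[:3,:3]@np.array(P)+T[:3,3]; return np.array([c["fx"]*q[0]/q[2]+c["cx"],c["fy"]*q[1]/q[2]+c["cy"]])
def snap(n,f):
    im=grab_frame(n); cv2.imwrite(f,im[:,:,::-1]); return im
E
python3 - <<'E'
from h import *
a=snap("scene","pics/s0.png"); b=snap("top","pics/t0.png")
cv2.imwrite("pics/both0.png",cv2.resize(np.vstack([a,b])[:,:,::-1],None,fx=.75,fy=.75,interpolation=cv2.INTER_AREA))
print(tip_reach, get_state())
Z=dict(drawer_handle=.118)
for q in ["pepper_mill","salt_mill","organiser","drawer_handle","jar","egg_cup","tongs"]:
    for n in ["scene","top"]:
        for m in mark_of(n,q):
            print(q,n,np.round(m["location"]),round(m["conf"],2),np.round(at_z(n,m["location"],Z.get(q,0)),3)[:2])
for n in ["scene","top"]: print(n,np.round(ray(n,(320,200)),2))
E
```

```text
0.019 {'t': 0.1, 'q': array([-9.37903769e-01,  3.59301852e-01,  1.11791756e-02, -3.06292463e-04,
       -1.22410361e+00, -2.88108849e-01]), 'qd': array([ 1.44490130e-03, -2.24584987e-03,  1.46667343e-03, -3.20159502e-04,
       -3.24536692e-04,  1.61533314e-05]), 'joint_efforts': array([-1.31485551e-03, -5.84161663e+01,  2.93751633e+01,  7.01538295e+00,
        1.01788758e-02, -6.07970378e-05]), 'eef_pos': array([ 0.22799574, -0.63490628,  0.24473793]), 'ee_rot': array([ 3.14013981e+00, -1.30259966e-04, -2.79691313e+00]), 'force': array([ 0.46640008, -0.04115471,  0.3998802 ]), 'moment': array([ 0.0302796 , -0.04443448, -0.01888494]), 'gripper_force': 0.0, 'width': 0.08783665976870399}
pepper_mill scene [323. 221.] 0.78 [ 0.538 -0.018]
pepper_mill scene [300. 240.] 0.62 [ 0.463 -0.023]
pepper_mill scene [279. 218.] 0.54 [0.452 0.054]
pepper_mill top [327. 203.] 0.8 [ 0.543 -0.015]
pepper_mill top [306. 234.] 0.68 [0.449 0.054]
pepper_mill top [329. 236.] 0.48 [ 0.442 -0.019]
salt_mill scene [296. 127.] 0.84 [0.636 0.241]
salt_mill scene [409. 253.] 0.16 [ 0.661 -0.21 ]
salt_mill top [244. 175.] 0.89 [0.634 0.237]
salt_mill top [391. 165.] 0.17 [ 0.655 -0.212]
organiser scene [394. 156.] 0.58 [0.797 0.013]
organiser top [244. 174.] 0.16 [0.64  0.239]
drawer_handle scene [352. 172.] 0.82 [0.643 0.013]
drawer_handle top [314. 167.] 0.6 [0.64  0.022]
jar scene [409. 252.] 0.63 [ 0.662 -0.208]
jar top [390. 167.] 0.96 [ 0.649 -0.209]
egg_cup scene [209. 170.] 0.62 [0.38  0.273]
egg_cup top [241. 175.] 0.64 [0.636 0.248]
egg_cup top [234. 258.] 0.55 [0.381 0.273]
tongs scene [351. 175.] 0.63 [0.671 0.039]
tongs top [405. 290.] 0.72 [ 0.273 -0.244]
tongs top [232. 258.] 0.69 [0.383 0.28 ]
scene [[ 0.37 -0.23  1.01]
 [ 0.18  0.24 -0.95]]
top [[ 0.48 -0.01  1.56]
 [ 0.05  0.01 -1.  ]]
```

View pics/both0.png

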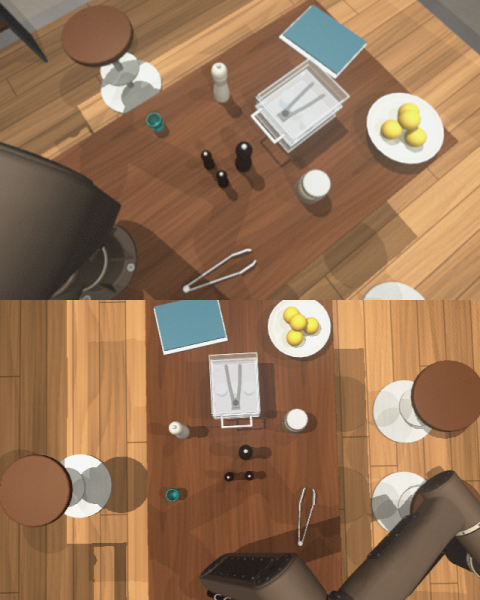

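Run:
```python
from h import *
a=cv2.imread("pics/s0.png");b=cv2.imread("pics/t0.png")
A=cv2.resize(a[95:265,250:470],None,fx=3.4,fy=3.4,interpolation=3)[:, :748]
B=cv2.resize(b[150:250,230:410],None,fx=4,fy=4,interpolation=3)
cv2.imwrite("pics/cA.png",A);cv2.imwrite("pics/cB.png",B)
for n,im in(("scene",a),("top",b)):
    m=(im.max(2)<45).astype(np.uint8); k,l,s,c=cv2.connectedComponentsWithStats(m)
    for i in range(1,k):
        if s[i,4]>15 and 250<c[i][0]<380 and 130<c[i][1]<290: print(n,s[i],np.round(c[i]))
for P in [(.54,-.017),(.449,.054),(.442,-.02)]:
  for z in (0,.05,.1,.15,.2): print(P,z,np.round(proj("scene",(*P,z))),np.round(proj("top",(*P,z))))
```

```text
scene [314 194  21  35 310] [323. 215.]
scene [269 203  17  23 198] [277. 216.]
scene [289 229  16  21 185] [297. 241.]
top [319 203  17  10  59] [328. 208.]
top [327 229  11  11  71] [332. 234.]
top [300 230  12  12  91] [306. 235.]
(0.54, -0.017) 0 [323. 220.] [328. 204.]
(0.54, -0.017) 0.05 [324. 215.] [328. 203.]
(0.54, -0.017) 0.1 [324. 209.] [328. 203.]
(0.54, -0.017) 0.15 [324. 203.] [328. 202.]
(0.54, -0.017) 0.2 [324. 196.] [328. 201.]
(0.449, 0.054) 0 [278. 219.] [306. 234.]
(0.449, 0.054) 0.05 [276. 214.] [305. 235.]
(0.449, 0.054) 0.1 [274. 208.] [304. 235.]
(0.449, 0.054) 0.15 [272. 202.] [303. 236.]
(0.449, 0.054) 0.2 [269. 194.] [303. 236.]
(0.442, -0.02) 0 [292. 244.] [330. 236.]
(0.442, -0.02) 0.05 [291. 240.] [330. 237.]
(0.442, -0.02) 0.1 [290. 235.] [330. 237.]
(0.442, -0.02) 0.15 [288. 230.] [330. 238.]
(0.442, -0.02) 0.2 [287. 224.] [330. 238.]
```

View pics/cA.png

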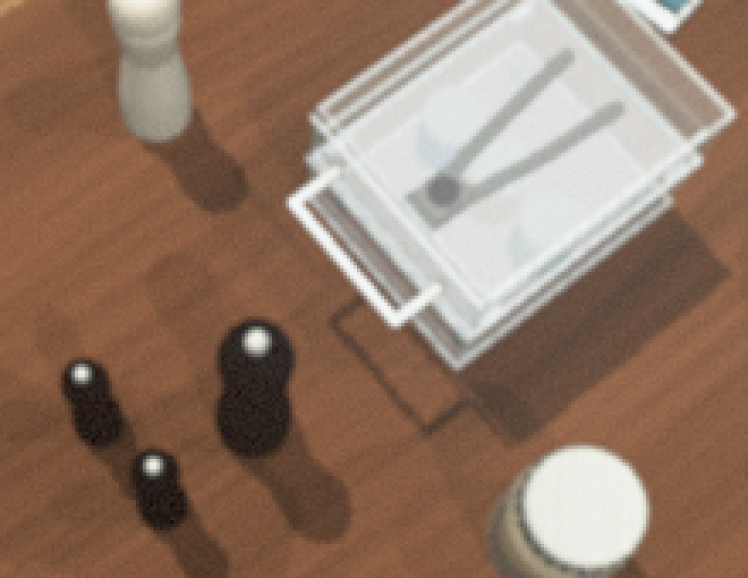

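View pics/cB.png

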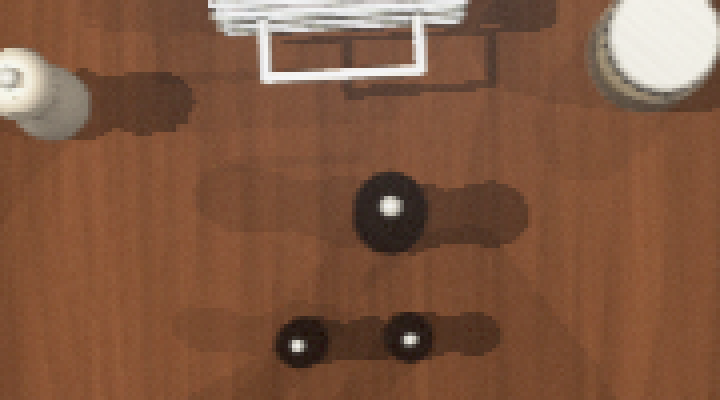

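```bash
cat >> h.py <<'E'
def tri(ps,pt):
    A=[];b=[]
    for n,p in(("scene",ps),("top",pt)):
        o,d=ray(n,p); d=d/np.linalg.norm(d); M=np.eye(3)-np.outer(d,d); A.append(M); b.append(M@o)
    x=np.linalg.lstsq(np.vstack(A),np.hstack(b),rcond=None)[0]
    return np.round(x,3), np.round(np.linalg.norm(np.vstack(A)@x-np.hstack(b)),4)
E
python3 - <<'E'
from h import *
A=lambda x,y:(250+x/3.4-.35,95+y/3.4-.35); B=lambda x,y:(230+x/4-.4,150+y/4-.4)
for n,a,b in [("sm2 ball",(82,373),(298,345)),("sm1 ball",(152,466),(410,340)),("big ball",(256,341),(390,206)),
 ("hL",(290,203),(264,79)),("hR",(395,325),(423,71)),]:
    print(n,tri(A(*a),B(*b)))
# base feet: bottom silhouette pixel in scene
for n,p in [("sm2",(98,425)),("sm1",(163,510)),("big",(253,430)),("salt",(158,115))]: print(n,at_z("scene",A(*p),.015))
for q in ["salt_mill","jar","egg_cup","tongs","organiser"]:
  for n in ["scene","top"]:
    grab_frame(n)
    print(q,n,[(np.round(at_z(n,m["location"],0)[:2],3),round(m["conf"],2)) for m in mark_of(n,q)[:2]])
E
```

```text
sm2 ball (array([0.449, 0.052, 0.132]), np.float64(0.0023))
sm1 ball (array([ 0.451, -0.026,  0.13 ]), np.float64(0.002))
big ball (array([ 0.542, -0.014,  0.196]), np.float64(0.0021))
hL (array([0.637, 0.073, 0.119]), np.float64(0.0018))
hR (array([ 0.64 , -0.04 ,  0.119]), np.float64(0.0023))
sm2 [0.44823664 0.04813648 0.015     ]
sm1 [ 0.45004536 -0.03194301  0.015     ]
big [ 0.53797614 -0.02247741  0.015     ]
salt [0.63061545 0.22892902 0.015     ]
salt_mill scene [(array([0.638, 0.246]), 0.92)]
salt_mill top [(array([0.634, 0.247]), 0.92)]
jar scene [(array([ 0.658, -0.204]), 0.61)]
jar top [(array([ 0.661, -0.205]), 0.55)]
egg_cup scene [(array([0.373, 0.27 ]), 0.84)]
egg_cup top [(array([0.383, 0.281]), 0.52)]
tongs scene [(array([ 0.287, -0.244]), 0.88), (array([0.68 , 0.052]), 0.28)]
tongs top [(array([ 0.281, -0.239]), 0.69)]
organiser scene [(array([0.796, 0.024]), 0.87)]
organiser top []
```

```bash
cat > plan.py <<'E'
import numpy as np, heapq, sys, time
MAR=float(sys.argv[1]) if len(sys.argv)>1 else .005
r=np.radians
cyl=[(.449,.052,.018,.132,'s2'),(.4505,-.027,.018,.132,'s1'),(.635,.243,.028,.2,'salt'),(.66,-.206,.045,.125,'jar'),(.38,.276,.026,.06,'egg')]
prof=lambda z:np.interp(z,[0,.034,.098,.16,.19,.2],[.028,.028,.0195,.0255,.02,.005])
def box(th,s):  # points in (along f, lateral left, z) rel. to tip centre
    return
u=np.linspace(-.0965,.0965,25); v=np.linspace(-.039,.039,7); w=np.linspace(-.066,-.24,22)
U,V,W=[a.ravel() for a in np.meshgrid(u,v,w)]
def fing(op):
    L=[]
    for sg in(-1,1):
        a=np.linspace(op/2,op/2+.021,4)*sg; b=np.array([-.0095,0,.0095]); c=np.linspace(0,-.066,8)
        L.append([x.ravel() for x in np.meshgrid(a,b,c)])
    return [np.hstack([L[0][i],L[1][i]]) for i in range(3)]
confs=[]
for yaw in range(-30,181,10):
  for th in (25,30,35,40,45,50,55,60):
    for kind,op,al,la,dirs in [('cradle',.04,.0196,0,[-50,-40,-30,-20,-10,0,10,20,30,40,50]),
       ('sideL',.0,0,.049,[90]),('sideR',0,0,-.049,[-90]),('inL',.088,0,.016,[90]),('inR',.088,0,-.016,[-90]),
       ('sideL44',.044,0,.071,[90]),('sideR44',.044,0,-.071,[-90])]:
      t=r(th); z0=.028-.0095*np.sin(t)
      along=al+.0095*np.cos(t) if kind=='cradle' else al   # mill centre ahead of tip centre
      F=fing(op); 
      def tr(U,V,W): return np.c_[W*np.sin(t)+V*np.cos(t)-along, U-la, z0-W*np.cos(t)+V*np.sin(t)]
      B=tr(U,V,W); G=tr(*F)
      if B[:,2].min()<.004 or G[:,2].min()<.002: continue
      d=np.hypot(B[:,0],B[:,1])-prof(B[:,2]); d=d[B[:,2]<.2]
      if len(d) and d.min()<.004: continue
      g=np.hypot(G[:,0],G[:,1])-prof(G[:,2]); 
      if g.min()<-.004: continue
      P=np.vstack([B,G]); c,s=np.cos(r(yaw)),np.sin(r(yaw))
      Q=np.c_[c*P[:,0]-s*P[:,1], s*P[:,0]+c*P[:,1], P[:,2]]
      confs.append((yaw,th,kind,[(yaw+x) for x in dirs],Q[Q[:,2]<.17]))
def clear(Q,M):
    X=Q[:,0]+M[0];Y=Q[:,1]+M[1];Z=Q[:,2]
    m=1
    for x,y,rr,h,_ in cyl:
        k=Z<h+MAR
        if k.any(): m=min(m,(np.hypot(X[k]-x,Y[k]-y)-rr).min())
    k=(Z>.114-MAR)&(Z<.122+MAR)&(Y>-.045)&(Y<.077)&(X<.69)
    if k.any(): m=min(m,(.633-X[k]).min())
    k=(Z<.155)&(Y>-.077-MAR)&(Y<.113+MAR)
    if k.any(): m=min(m,(.675-X[k]).min())
    return m
xs=np.arange(.501,.662,.01); ys=np.arange(-.085,.19,.01)
if __name__=="__main__":
    ok=np.zeros((len(confs),len(xs),len(ys)),bool)
    for i,cf in enumerate(confs):
        for a,x in enumerate(xs):
            for b,y in enumerate(ys):
                # mill itself vs handle, small mills
                if np.hypot(x-.635,y-.243)<.066: continue
                if -.07<y<.1 and x>.605: continue
                if x>.645 and y<.145: continue
                ok[i,a,b]=clear(cf[4],(x,y))>MAR
    s=(4,7)
    D={};pq=[(0,s,-1,None)];done={};par={}
    # dijkstra over (cell,conf)
    best={}
    heap=[]
    n=0
    for i in range(len(confs)):
        if ok[i,s[0],s[1]]: heapq.heappush(heap,(1.,n,s,i,None)); n+=1
    goal=None
    while heap:
        c,_,M,i,p=heapq.heappop(heap)
        if (M,i) in best: continue
        best[(M,i)]=(c,p)
        x,y=xs[M[0]],ys[M[1]]
        if .066<np.hypot(x-.635,y-.243)<=.079 and y>.15: goal=(M,i);break
        for da in(-1,0,1,2,-2):
            for db in(-1,0,1,2,-2):
                if (da,db)==(0,0):continue
                ang=np.degrees(np.arctan2(db,da))
                if min(abs((ang-d+180)%360-180) for d in confs[i][3])>8: continue
                N=(M[0]+da,M[1]+db)
                if not(0<=N[0]<len(xs) and 0<=N[1]<len(ys)) or not ok[i][N]: continue
                heapq.heappush(heap,(c+.03*np.hypot(da,db),n,N,i,(M,i))); n+=1
        if p is None or p[1]==i:
            for j in range(len(confs)):
                if j!=i and ok[j][M] and (M,j) not in best: heapq.heappush(heap,(c+1,n,M,j,(M,i))); n+=1
    print(len(confs),ok[:,4,7].sum(),goal)
    k=goal;path=[]
    while k: path.append(k); k=best[k][1]
    for M,i in path[::-1]: print(np.round((xs[M[0]],ys[M[1]]),3),confs[i][:3],round(clear(confs[i][4],(xs[M[0]],ys[M[1]])),3))
E
timeout 500 python3 plan.py .005
```

```text
550 9 None
```

```bash
cat > gen.py <<'E'
import numpy as np, itertools
from plan import prof, cyl, r
from plan import clear
u=np.linspace(-.0965,.0965,17); v=np.linspace(-.039,.039,7); w=np.linspace(.066,.24,16)
Bd=np.stack([a.ravel() for a in np.meshgrid(v,u,-w)],1)   # tool x(78) ,y(193), z ; tip at 0
def fing(op):
    L=[]
    for sg in(-1,1):
        a=np.linspace(op/2,op/2+.021,6)*sg; b=np.linspace(-.0095,.0095,5); c=-np.linspace(0,.066,14)
        L.append(np.stack([x.ravel() for x in np.meshgrid(b,a,c)],1))
    return np.vstack(L)
def rot(yaw,th,psi):
    # tool z = (sin th cos yaw, sin th sin yaw, -cos th); psi=0: y horizontal, left of heading
    z=np.array([np.sin(th)*np.cos(yaw),np.sin(th)*np.sin(yaw),-np.cos(th)]); y=np.array([-np.sin(yaw),np.cos(yaw),0]); x=np.cross(y,z)
    return np.c_[np.cos(psi)*x-np.sin(psi)*y, np.sin(psi)*x+np.cos(psi)*y, z]
res=[]
pts=[(.541,-.015),(.56,.03),(.575,.07),(.59,.11),(.61,.17)]
for yaw in range(0,360,15):
 for th in range(15,70,8):
  for psi in range(0,180,15):
   R=rot(r(yaw),r(th),r(psi)); B=Bd@R.T
   for op in (0,.02,.04,.06,.088):
    F=fing(op)@R.T; z0=min(B[:,2].min(),F[:,2].min()); 
    if B[:,2].min()<F[:,2].min()+.003: continue
    b=B-[0,0,z0-.004]; f=F-[0,0,z0-.004]
    for d in (40,55,70,85,100):
     c,s=np.cos(r(d)),np.sin(r(d)); T=np.array([[c,s],[-s,c]])
     fb=b[:,:2]@T.T; ff=f[:,:2]@T.T
     for la in np.arange(-.07,.071,.01):
      # required along of mill centre: past every point
      def need(P,z):
          rr=prof(z); k=(z<.2)&(abs(P[:,1]-la)<rr)
          n=np.full(len(z),-9.); n[k]=P[k,0]+np.sqrt(rr[k]**2-(P[k,1]-la)**2); return n
      nf=need(ff,f[:,2]); nb=need(fb,b[:,2]); A=nf.max()
      if A<-1 or nb.max()>A-.004: continue
      i=nf.argmax(); 
      if f[i,2]>.036: continue
      near=nf>A-.002
      l=ff[near,1]-la
      if f[near,2].max()>.037: continue
      if not(l.min()<=.006 and l.max()>=-.006): continue
      stab=l.max()-l.min()
      off=T.T@np.array([A,la])
      Q=np.vstack([b,f])-[off[0],off[1],0]; Q=Q[Q[:,2]<.17]
      cl=[clear(Q,p) for p in pts]
      res.append((min(cl[:3]),yaw,th,psi,op,d,round(la,2),round(stab,3),np.round(cl,3)))
res.sort(key=lambda x:-x[0])
print(len(res))
for x in res[:25]: print(x)
E
time timeout 560 python3 gen.py
```

```text
19280
(np.float64(0.000683177352906017), 60, 63, 0, 0.06, 70, np.float64(0.05), np.float64(0.004), array([ 0.001,  0.007,  0.001, -0.011, -0.037]))
(np.float64(0.000588114223756514), 60, 63, 0, 0.088, 70, np.float64(0.05), np.float64(0.017), array([ 0.001,  0.007,  0.001, -0.011, -0.037]))
(np.float64(0.0001651273109495588), 60, 63, 0, 0.04, 85, np.float64(0.04), np.float64(0.001), array([ 0.   ,  0.006,  0.001, -0.014, -0.039]))
(np.float64(-7.675884624969154e-05), 60, 55, 0, 0.088, 70, np.float64(0.05), np.float64(0.017), array([ 0.   ,  0.006, -0.   , -0.015, -0.053]))
(np.float64(-0.00027112074744095604), 60, 55, 0, 0.06, 70, np.float64(0.05), np.float64(0.004), array([ 0.   ,  0.007, -0.   , -0.015, -0.054]))
(np.float64(-0.00034614935858535284), 60, 63, 0, 0.088, 55, np.float64(0.06), np.float64(0.017), array([-0.   ,  0.006,  0.002, -0.012, -0.037]))
(np.float64(-0.0006304432258108505), 60, 55, 0, 0.088, 55, np.float64(0.06), np.float64(0.017), array([-0.   ,  0.006, -0.001, -0.016, -0.054]))
(np.float64(-0.0016409559889550215), 60, 63, 0, 0.06, 85, np.float64(0.04), np.float6
[... 1859 characters left out ...]
64(-0.03), np.float64(0.004), array([ 0.003, -0.004,  0.007,  0.008, -0.03 ]))
(np.float64(-0.004364208589224282), 75, 31, 150, 0.04, 70, np.float64(0.03), np.float64(0.004), array([-0.004, -0.004, -0.001, -0.041, -0.052]))
(np.float64(-0.004439281022852182), 60, 39, 0, 0.088, 40, np.float64(0.06), np.float64(0.016), array([ 0.006,  0.003, -0.004, -0.05 , -0.056]))
(np.float64(-0.004600369614708569), 60, 31, 165, 0.088, 55, np.float64(0.06), np.float64(0.008), array([-0.005,  0.001, -0.001, -0.041, -0.055]))
(np.float64(-0.004730973600254207), 60, 47, 0, 0.088, 70, np.float64(0.05), np.float64(0.017), array([ 0.   ,  0.006, -0.005, -0.045, -0.056]))
real	0m55.205s
user	0m55.413s
sys	0m0.056s
```

```bash
nproc; sed -n 1,60p gen.py > g2.py
python3 - <<'E'
s=open('gen.py').read()
s=s.replace("for d in (40,55,70,85,100):","for d in (0,27,45,63,90,117):").replace("range(0,360,15)","[x for x in range(-60,136,15)]").replace("range(15,70,8)","(23,31,39,47,55,62)").replace("(0,.02,.04,.06,.088)","(0,.04,.088)").replace(".071,.01)",".071,.012)")
i=s.index("      cl=[clear"); s=s[:i]
s=s.replace("pts=[(.541,-.015),(.56,.03),(.575,.07),(.59,.11),(.61,.17)]","""
xs=.541+.012*np.arange(-1,8); ys=-.015+.012*np.arange(-1,18)
cells=[(a,b) for a in range(9) for b in range(19) if not(ys[b]<.11 and xs[a]>.606) and np.hypot(xs[a]-.635,ys[b]-.243)>.062]
def work(cf):
    Q=cf[-1]; return [c for c in cells if clear(Q,(xs[c[0]],ys[c[1]]))>MAR]
""")
s=s.replace("import numpy as np, itertools","import numpy as np, heapq, sys\nfrom multiprocessing import Pool\nMAR=float(sys.argv[1])")
s+="""      res.append((yaw,th,psi,op,d,round(la,3),round(stab,3),off,Q.astype(np.float32)))
print(len(res),flush=True)
with Pool() as p: ok=p.map(work,res,chunksize=100)
import pickle; pickle.dump(([x[:-1] for x in res],[set(o) for o in ok]),open('ok.pkl','wb'))
"""
open('g2.py','w').write(s)
E
cat > srch.py <<'E'
import pickle,heapq,numpy as np
C,ok=pickle.load(open('ok.pkl','rb'))
xs=.541+.012*np.arange(-1,8); ys=-.015+.012*np.arange(-1,18)
by={}
for i,o in enumerate(ok):
    for c in o: by.setdefault(c,[]).append(i)
# runs: from cell M using config i along d; a switch costs 1
E={0:(1,0),27:(2,1),45:(1,1),63:(1,2),90:(0,1),117:(-1,2)}
best={(1,1):(0,None)}; h=[(0,(1,1))]; reach=set(); goal=None
while h:
    c,M=heapq.heappop(h)
    if c>best[M][0]: continue
    reach.add(M)
    if np.hypot(xs[M[0]]-.635,ys[M[1]]-.243)<.082 and ys[M[1]]>.145: goal=M;break
    for i in by.get(M,[]):
        e=E[C[i][4]]; N=M;k=0
        pen=1+ (0 if C[i][6]>.012 else .3)
        while True:
            N=(N[0]+e[0],N[1]+e[1]);k+=1
            if N not in ok[i]: break
            cc=c+pen+.01*k
            if cc<best.get(N,(9e9,))[0]: best[N]=(cc,(M,i)); heapq.heappush(h,(cc,N))
print('reach',sorted((round(float(xs[a]),3),round(float(ys[b]),3)) for a,b in reach)[-40:] if not goal else '')
k=goal
while k and best[k][1]:
    M,i=best[k][1]; print(np.round((xs[M[0]],ys[M[1]]),3),'->',np.round((xs[k[0]],ys[k[1]]),3),C[i]); k=M
E
time timeout 570 python3 g2.py .004 && python3 srch.py
```

```text
4
10617
reach 
[0.577 0.129] -> [0.601 0.177] (-15, 39, 60, 0.04, 63, np.float64(0.014), np.float64(0.013), array([0.00881316, 0.04813446]))
[0.577 0.057] -> [0.577 0.129] (75, 39, 135, 0, 90, np.float64(0.002), np.float64(0.0), array([-0.002     ,  0.04625295]))
[ 0.541 -0.015] -> [0.577 0.057] (60, 62, 0, 0.088, 63, np.float64(0.05), np.float64(0.017), array([-0.02860718,  0.05398972]))
real	1m13.487s
user	4m10.176s
sys	0m1.042s
```

```bash
sed 's/pen=1+/pen=1+(0 if C[i][2]==0 else .6 if C[i][2] in(15,165) else 1.3)+/; s/ else \.3)/ else .4)/' srch.py > s2.py; python3 s2.py; timeout 300 python3 g2.py .002; echo; python3 s2.py
```

```text
reach 
[0.529 0.117] -> [0.589 0.177] (-45, 62, 0, 0, 45, np.float64(0.002), np.float64(0.016), array([0.03323335, 0.03606178]))
[0.529 0.009] -> [0.529 0.117] (90, 55, 60, 0.088, 90, np.float64(0.026), np.float64(0.004), array([-0.026     ,  0.00854735]))
[ 0.541 -0.015] -> [0.529 0.009] (120, 23, 0, 0.088, 117, np.float64(-0.058), np.float64(0.013), array([0.03359886, 0.0618145 ]))
10617

reach 
[0.577 0.057] -> [0.577 0.189] (90, 55, 120, 0.088, 90, np.float64(-0.034), np.float64(0.002), array([0.034     , 0.00861295]))
[ 0.541 -0.015] -> [0.577 0.057] (60, 55, 0, 0.088, 63, np.float64(0.05), np.float64(0.017), array([-0.02815706,  0.05487313]))
```

```bash
cat > s3.py <<'E'
import pickle,numpy as np
C,ok=pickle.load(open('ok.pkl','rb'))
xs=.541+.012*np.arange(-1,8); ys=-.015+.012*np.arange(-1,18)
E={0:(1,0),27:(2,1),45:(1,1),63:(1,2),90:(0,1),117:(-1,2)}
R=[]
for i,o in enumerate(ok):
    e=E[C[i][4]]
    for b in (5,6,7,8):
      for a in (2,3,4,5,6):
        if (a,b) in o:
            N=(a,b)
            while (N[0]+e[0],N[1]+e[1]) in o: N=(N[0]+e[0],N[1]+e[1])
            if N!=(a,b): R.append((ys[N[1]]-ys[b],i,(a,b),N))
R=[x for x in R if C[x[1]][6]>.008 and C[x[1]][0]<=105]
R.sort(key=lambda x:-x[0])
seen={}
for g,i,M,N in R:
    if seen.get(i): continue
    seen[i]=1
    print(round(g,3),np.round((xs[M[0]],ys[M[1]]),3),np.round((xs[N[0]],ys[N[1]]),3),C[i][:7])
    if len(seen)>25: break
E
python3 s3.py
```

```text
0.096 [0.589 0.069] [0.541 0.165] (90, 55, 120, 0.088, 117, np.float64(-0.022), np.float64(0.009))
0.048 [0.589 0.069] [0.613 0.117] (90, 55, 120, 0.088, 63, np.float64(-0.046), np.float64(0.011))
0.024 [0.577 0.045] [0.601 0.069] (45, 23, 165, 0.088, 45, np.float64(0.038), np.float64(0.012))
0.024 [0.577 0.045] [0.601 0.069] (45, 23, 165, 0.088, 45, np.float64(0.05), np.float64(0.012))
0.024 [0.589 0.033] [0.601 0.057] (60, 31, 150, 0.04, 63, np.float64(0.014), np.float64(0.011))
0.024 [0.565 0.033] [0.577 0.057] (60, 55, 0, 0.088, 63, np.float64(0.05), np.float64(0.017))
0.024 [0.565 0.033] [0.577 0.057] (60, 62, 0, 0.088, 63, np.float64(0.05), np.float64(0.017))
0.024 [0.589 0.033] [0.601 0.057] (75, 31, 135, 0, 63, np.float64(-0.01), np.float64(0.014))
0.024 [0.589 0.033] [0.601 0.057] (75, 39, 135, 0, 63, np.float64(-0.01), np.float64(0.014))
0.024 [0.589 0.033] [0.601 0.057] (90, 39, 120, 0.04, 63, np.float64(-0.034), np.float64(0.009))
0.024 [0.589 0.033] [0.601 0.057] (105, 47, 120, 0.088, 63, np.float64(-0.046), np.float64(0.013))
0.024 [0.577 0.057] [0.601 0.081] (30, 23, 0
[... 688 characters left out ...]
float64(0.062), np.float64(0.013))
0.012 [0.589 0.045] [0.601 0.057] (60, 31, 150, 0.04, 45, np.float64(0.014), np.float64(0.012))
0.012 [0.589 0.045] [0.601 0.057] (60, 31, 150, 0.04, 45, np.float64(0.026), np.float64(0.012))
0.012 [0.565 0.045] [0.565 0.057] (60, 55, 0, 0.088, 90, np.float64(0.038), np.float64(0.011))
0.012 [0.565 0.045] [0.577 0.057] (60, 62, 0, 0.088, 45, np.float64(0.062), np.float64(0.016))
0.012 [0.565 0.045] [0.565 0.057] (60, 62, 0, 0.088, 90, np.float64(0.038), np.float64(0.011))
0.012 [0.589 0.045] [0.601 0.057] (75, 31, 135, 0, 45, np.float64(0.002), np.float64(0.019))
0.012 [0.589 0.045] [0.601 0.057] (75, 39, 120, 0.04, 45, np.float64(-0.034), np.float64(0.01))
```

```bash
python3 - <<'E'
s=open('gen.py').read()
s=s.replace("range(0,360,15)","range(75,111,5)").replace("range(15,70,8)","range(43,67,4)").replace("range(0,180,15)","[45,50,55,60,65,70,75,105,110,115,120,125,130,135]").replace("(0,.02,.04,.06,.088)","(0.04,.065,.088)").replace("(40,55,70,85,100)","(80,90,100)").replace(".071,.01)",".071,.006)")
s=s.replace("pts=[","pts0=[").replace("      cl=[clear(Q,p) for p in pts]\n","""      bestm=None
      for x0 in (.53,.541,.552):
        cl=[clear(Q,(x0,yy)) for yy in (.03,.06,-.015,.095,.13,.16)]
        cl=cl+[x0]
        if bestm is None or min(cl[:4])>min(bestm[:4]): bestm=cl
      cl=bestm
""").replace("min(cl[:3])","min(cl[:4])")
s=s.replace("for x in res[:25]","for x in res[:22]")
open('g4.py','w').write(s)
E
time timeout 560 python3 g4.py
```

```text
2896
(np.float64(0.010293509468578408), 80, 55, 70, 0.088, 100, np.float64(0.04), np.float64(0.002), array([ 0.017,  0.016,  0.028,  0.01 ,  0.004, -0.001,  0.53 ]))
(np.float64(0.010164832394334633), 90, 55, 65, 0.088, 90, np.float64(0.03), np.float64(0.002), array([0.01 , 0.01 , 0.029, 0.01 , 0.015, 0.017, 0.53 ]))
(np.float64(0.010088265561860155), 95, 55, 60, 0.088, 80, np.float64(0.03), np.float64(0.004), array([0.01 , 0.01 , 0.025, 0.01 , 0.015, 0.015, 0.53 ]))
(np.float64(0.009453306485584845), 75, 55, 70, 0.088, 100, np.float64(0.04), np.float64(0.002), array([ 0.009,  0.009,  0.015,  0.009,  0.001, -0.007,  0.541]))
(np.float64(0.009408173928025176), 95, 55, 60, 0.088, 90, np.float64(0.03), np.float64(0.004), array([0.009, 0.009, 0.024, 0.009, 0.014, 0.015, 0.53 ]))
(np.float64(0.009297344721327556), 85, 55, 65, 0.088, 100, np.float64(0.03), np.float64(0.002), array([0.011, 0.011, 0.031, 0.009, 0.007, 0.004, 0.53 ]))
(np.float64(0.008494483414509424), 90, 55, 65, 0.088, 100, np.float64(0.03), np.float64(0.002), array([0.008, 0.008, 0.027, 0.008, 0.014, 0.019, 0.53 ]))
(np.fl
[... 1654 characters left out ...]
 0.035, 0.006, 0.003, 0.001, 0.53 ]))
(np.float64(0.005754683835980035), 90, 55, 60, 0.088, 90, np.float64(0.03), np.float64(0.004), array([0.013, 0.009, 0.035, 0.006, 0.005, 0.006, 0.53 ]))
(np.float64(0.0056744714370943194), 80, 55, 65, 0.088, 90, np.float64(0.03), np.float64(0.002), array([ 0.006,  0.006,  0.021,  0.006,  0.002, -0.003,  0.541]))
(np.float64(0.00538773178543428), 85, 55, 60, 0.088, 90, np.float64(0.03), np.float64(0.004), array([0.005, 0.005, 0.025, 0.005, 0.003, 0.001, 0.541]))
(np.float64(0.005271029171289188), 85, 55, 65, 0.088, 100, np.float64(0.04), np.float64(0.002), array([0.005, 0.005, 0.025, 0.005, 0.012, 0.009, 0.53 ]))
real	0m12.240s
user	0m12.461s
sys	0m0.056s
```

```bash
cat > cfg.py <<'E'
import numpy as np
from scipy.spatial.transform import Rotation as Ro
from gen0 import rot,fing,Bd
from plan import prof,r
def info(yaw,th,psi,op,low=.005):
    R=rot(r(yaw),r(th),r(psi)); B=Bd@R.T; F=fing(op)@R.T
    z0=min(B[:,2].min(),F[:,2].min())-low
    b=B-[0,0,z0]; f=F-[0,0,z0]
    return R,b,f,-z0
def relrot(R,Rc,n): 
    v=Ro.from_matrix(R@Rc.T).as_rotvec(degrees=True); return np.round(v,1), np.round(v/n,2)
E
python3 - <<'E'
s=open('gen.py').read(); i=s.index("res=[]"); open('gen0.py','w').write(s[:i])
E
python3 - <<'E'
from cfg import *
from h import get_state
Rc=Ro.from_euler('xyz',get_state()['ee_rot']).as_matrix(); print(np.round(Rc,2))
for op in (.088,):
  R,b,f,tz=info(90,55,65,op)
  print('tool R',np.round(R,3).tolist(),'tipz',tz,'TCP rel tip',np.round(-.019*R[:,2],4))
  for d in (90,97):
    c,s=np.cos(r(d)),np.sin(r(d)); T=np.array([[c,s],[-s,c]])
    for la in np.arange(.01,.07,.004):
      def need(p):
        P=p[:,:2]@T.T; z=p[:,2]; rr=prof(z); k=(z<.2)&(abs(P[:,1]-la)<rr); n=np.full(len(z),-9.); n[k]=P[k,0]+np.sqrt(rr[k]**2-(P[k,1]-la)**2); return n,P
      nf,P=need(f); nb,_=need(b); i=nf.argmax(); half=len(f)//2
      off=T.T@[nf[i],la]
      oth=(f[half:] if i<half else f[:half]); do=np.hypot(oth[:,0]-off[0],oth[:,1]-off[1])-prof(oth[:,2]); 
      db=(np.hypot(b[:,0]-off[0],b[:,1]-off[1])-prof(b[:,2]))[b[:,2]<.2].min()
      print(d,round(la,3),'finger',i>=half,'cz',round(f[i,2],3),'contact lat',round(P[i,1]-la,3),'other finger gap',round(do[oth[:,2]<.2].min(),3),'body gap',round(db,3),'M-TCP',np.round(off+.019*R[:2,2],4))
for p in (65,245):
  R=rot(r(90),r(55),r(p)); print(p,relrot(R,Rc,15), 'yz', np.round(Ro.from_matrix(R).as_euler('xyz'),2))
E
```

```text
[[-0.94 -0.34  0.  ]
 [-0.34  0.94 -0.  ]
 [-0.   -0.   -1.  ]]
tool R [[0.906, -0.423, 0.0], [-0.242, -0.52, 0.819], [-0.346, -0.742, -0.574]] tipz 0.05654504379695493 TCP rel tip [-0.     -0.0156  0.0109]
90 0.01 finger False cz 0.092 contact lat -0.02 other finger gap 0.024 body gap 0.006 M-TCP [-0.01    0.0439]
90 0.014 finger True cz 0.026 contact lat 0.009 other finger gap 0.004 body gap -0.01 M-TCP [-0.014   0.0204]
90 0.018 finger True cz 0.027 contact lat 0.009 other finger gap 0.008 body gap -0.007 M-TCP [-0.018   0.0214]
90 0.022 finger True cz 0.027 contact lat 0.005 other finger gap 0.012 body gap -0.003 M-TCP [-0.022   0.0225]
90 0.026 finger True cz 0.027 contact lat 0.001 other finger gap 0.016 body gap 0.0 M-TCP [-0.026  0.023]
90 0.03 finger True cz 0.027 contact lat -0.003 other finger gap 0.02 body gap 0.004 M-TCP [-0.03    0.0229]
90 0.034 finger True cz 0.027 contact lat -0.007 other finger gap 0.024 body gap 0.006 M-TCP [-0.034   0.0222]
90 0.038 finger True cz 0.027 contact lat -0.011 other finger gap 0.028 body gap 0.009 M-TCP [-0.038   0.0208]
90 0.042 finge
[... 1891 characters left out ...]
4 contact lat -0.018 other finger gap 0.039 body gap 0.014 M-TCP [-0.0499  0.0115]
97 0.054 finger True cz 0.018 contact lat -0.018 other finger gap 0.042 body gap 0.015 M-TCP [-0.0534  0.0071]
97 0.058 finger True cz 0.015 contact lat -0.02 other finger gap 0.045 body gap 0.015 M-TCP [-0.0569  0.0028]
97 0.062 finger True cz 0.012 contact lat -0.022 other finger gap 0.048 body gap 0.015 M-TCP [-0.0603 -0.0019]
97 0.066 finger True cz 0.012 contact lat -0.026 other finger gap 0.051 body gap 0.014 M-TCP [-0.0634 -0.0097]
65 (array([ 26.2, -63.7, 122.5]), array([ 1.75, -4.25,  8.16])) yz [-2.23  0.35 -0.26]
245 (array([ 52.1,  21.4, -41.2]), array([ 3.47,  1.43, -2.75])) yz [ 2.23 -0.35  2.88]
```

```bash
cat > opt.py <<'E'
from cfg import *
from plan import clear
import sys
rng=np.random.default_rng(int(sys.argv[1]))
def ev(p,x0=.541,full=False):
    yaw,th,psi,op,d,la=p
    if not(.03<op<=.088): return -1
    R,b,f,tz=info(yaw,th,psi,op,.004)
    if b[:,2].min()<.007: return -1
    c,s=np.cos(r(d)),np.sin(r(d)); T=np.array([[c,s],[-s,c]])
    P=f[:,:2]@T.T; z=f[:,2]; rr=prof(z); k=(z<.2)&(abs(P[:,1]-la)<rr)
    if not k.any(): return -1
    n=np.full(len(z),-9.); n[k]=P[k,0]+np.sqrt(rr[k]**2-(P[k,1]-la)**2); i=n.argmax()
    if z[i]>.033 or abs(P[i,1]-la)>.003: return -1
    off=T.T@[n[i],la]; half=len(f)//2
    o=f[:half] if i>=half else f[half:]
    o=o[o[:,2]<.2]; gf=(np.hypot(o[:,0]-off[0],o[:,1]-off[1])-prof(o[:,2])).min()
    hi=f[(z>.036)&(z<.2)]; gh=(np.hypot(hi[:,0]-off[0],hi[:,1]-off[1])-prof(hi[:,2])).min()
    bb=b[b[:,2]<.2]; gb=(np.hypot(bb[:,0]-off[0],bb[:,1]-off[1])-prof(bb[:,2])).min() if len(bb) else 1
    Q=np.vstack([b,f])-[off[0],off[1],0]; Q=Q[Q[:,2]<.17]
    cl=[clear(Q,(x0+(y+.015)/np.tan(r(d)),y)) for y in (-.015,.01,.03,.06,.095,.13,.16)]
    if full: return dict(contact_z=z[i],lat=P[i,1]-la,M_TCP=np.round(off+.019*R[:2,2],4),tcpz=tz+.019*np.cos(r(th)),gf=gf,gh=gh,gb=gb,cl=np.round(cl,3))
    return min(min(cl),gb,gf,gh+.004)
best=(-1,None)
for st in range(12):
    p=np.array([90,55,65,.088,95,.03])+rng.normal(size=6)*[12,6,10,.01,5,.006]; v=ev(p)
    for k in range(350):
        q=p+rng.normal(size=6)*[4,3,4,.006,3,.004]*rng.choice([.2,1]); w=ev(q)
        if w>=v: p,v=q,w
    if v>best[0]: best=(v,p)
print(round(best[0],4),np.round(best[1],3).tolist(),ev(best[1],full=True))
E
for i in 1 2 3 4; do timeout 400 python3 opt.py $i & done; wait
```

```text
-0.0039 [90.045, 55.766, 68.833, 0.085, 90.917, 0.024] {'contact_z': np.float64(0.025862508881832454), 'lat': np.float64(0.00030723440901307686), 'M_TCP': array([-0.0244,  0.0232]), 'tcpz': np.float64(0.06661216140534487), 'gf': np.float64(0.010942856238694565), 'gh': np.float64(0.010942856238694565), 'gb': np.float64(-0.0038846223375445417), 'cl': array([-0.004, -0.003, -0.003, -0.002, -0.002,  0.003,  0.012])}
-0.0022 [83.168, 56.203, 68.864, 0.088, 91.245, 0.025] {'contact_z': np.float64(0.025970733379118933), 'lat': np.float64(0.002411296155282374), 'M_TCP': array([-0.0233,  0.0258]), 'tcpz': np.float64(0.06778291180831109), 'gf': np.float64(0.012931014015463125), 'gh': np.float64(0.012931014015463125), 'gb': np.float64(-0.0022071207250512342), 'cl': array([ 0.009, -0.002, -0.001, -0.001, -0.   ,  0.006,  0.001])}
-0.0023 [80.992, 55.723, 69.738, 0.086, 91.02, 0.027] {'contact_z': np.float64(0.025716091928128158), 'lat': np.float64(-7.463070497599686e-05), 'M_TCP': array([-0.0248,  0.0267]), 'tcpz': np.float64(0.06689590955819212), 'gf': np.float64(0.014452306935422179), 'gh': np.float64(0.014452306935422179), 'gb': np.float64(-0.002268694906855131), 'cl': array([ 0.009, -0.002, -0.002, -0.001, -0.001,  0.003, -0.002])}
-0.005 [90.507, 54.055, 69.308, 0.08, 99.774, 0.024] {'contact_z': np.float64(0.02533953757839518), 'lat': np.float64(0.0015275009880807537), 'M_TCP': array([-0.0262,  0.0231]), 'tcpz': np.float64(0.06393650202917076), 'gf': np.float64(0.011390609660223164), 'gh': np.float64(0.011390609660223164), 'gb': np.float64(-0.0050199423563600035), 'cl': array([-0.005, -0.001,  0.003,  0.008,  0.01 ,  0.005, -0.   ])}
```

```bash
cat > opt2.py <<'E'
from cfg import *
from plan import clear
import sys
rng=np.random.default_rng(int(sys.argv[1]))
YS=(.02,.05,.08,.11)
def ev(p,full=False):
    yaw,th,psi,op,d,low,x1=p; op=min(op,.088); low=min(max(low,.004),.02)
    if not .02<op: return -1
    R,b,f,tz=info(yaw,th,psi,op,low)
    c,s=np.cos(r(d)),np.sin(r(d)); T=np.array([[c,s],[-s,c]])
    P=f[:,:2]@T.T; z=f[:,2]; lowpts=np.where(z<.033)[0]
    if len(lowpts)==0: return -1
    i=lowpts[P[lowpts,0].argmax()]; la=P[i,1]; off=T.T@[P[i,0]+.028,la]
    half=len(f)//2; g=(np.hypot(f[:,0]-off[0],f[:,1]-off[1])-prof(z)); 
    gh=g[(z>.034)&(z<.2)].min(); glow=g[z<=.034].min()
    bb=b[b[:,2]<.2]; gb=(np.hypot(bb[:,0]-off[0],bb[:,1]-off[1])-prof(bb[:,2])).min() if len(bb) else .1
    Q=np.vstack([b,f])-[off[0],off[1],0]; Q=Q[Q[:,2]<.17]
    t=1/np.tan(r(d))
    cl=[clear(Q,(.541,-.015))+.004]+[clear(Q,(x1+(y-.05)*t,y)) for y in YS]
    j=abs(.541+.035*t-x1-(-.03*t)*0)  # distance between natural path and wanted lane at y=.02
    if full: return dict(cz=round(z[i],3),la=round(la,4),M_TCP=np.round(off+.019*R[:2,2],4),tcpz=round(tz+.019*np.cos(r(th)),4),gh=round(gh,4),gb=round(gb,4),glow=round(glow,4),cl=np.round(cl,3),blow=round(b[:,2].min(),3))
    return min(min(cl),gb,gh+.006,glow+.011, b[:,2].min()-.0)-max(0,abs(.541+.065*t-x1)-.012)
best=(-1,None)
for st in range(8):
    p=np.array([90,55,[65,115,60][st%3],.08,[97,83,95][st%3],.006,.54])+rng.normal(size=7)*[12,6,10,.01,5,.004,.01]; v=ev(p)
    for k in range(500):
        q=p+rng.normal(size=7)*[4,3,4,.006,3,.004,.005]*rng.choice([.1,.4,1]); w=ev(q)
        if w>=v: p,v=q,w
    if v>best[0]: best=(v,p)
if __name__=="__main__": print(round(best[0],4),np.round(best[1],3).tolist(),ev(best[1],True))
E
for i in 1 2 3 4; do timeout 500 python3 opt2.py $i & done; wait
```

```text
0.007 [84.486, 64.403, 77.906, 0.099, 98.225, 0.007, 0.532] {'cz': np.float64(0.03), 'la': np.float64(0.0235), 'M_TCP': array([-0.0235,  0.0272]), 'tcpz': np.float64(0.0791), 'gh': np.float64(0.0032), 'gb': np.float64(0.007), 'glow': np.float64(-0.0015), 'cl': array([0.027, 0.019, 0.023, 0.016, 0.009]), 'blow': np.float64(0.007)}
0.005 [95.037, 68.174, 100.787, 0.093, 85.603, 0.005, 0.55] {'cz': np.float64(0.033), 'la': np.float64(-0.0209), 'M_TCP': array([0.0204, 0.0302]), 'tcpz': np.float64(0.0824), 'gh': np.float64(-0.001), 'gb': np.float64(0.0172), 'glow': np.float64(-0.0), 'cl': array([0.027, 0.01 , 0.009, 0.011, 0.017]), 'blow': np.float64(0.005)}
0.0069 [91.115, 64.427, 78.078, 0.131, 106.681, 0.007, 0.529] {'cz': np.float64(0.03), 'la': np.float64(0.0238), 'M_TCP': array([-0.0272,  0.0241]), 'tcpz': np.float64(0.0793), 'gh': np.float64(0.0032), 'gb': np.float64(0.0069), 'glow': np.float64(-0.0014), 'cl': array([0.007, 0.007, 0.021, 0.023, 0.014]), 'blow': np.float64(0.007)}
0.0067 [80.406, 65.993, 81.318, 0.09, 97.3, 0.007, 0.536] {'cz': np.float64(0.03), 'la': np.float64(0.0214), 'M_TCP': array([-0.0202,  0.0291]), 'tcpz': np.float64(0.0801), 'gh': np.float64(0.0007), 'gb': np.float64(0.0096), 'glow': np.float64(-0.0014), 'cl': array([0.041, 0.027, 0.027, 0.016, 0.007]), 'blow': np.float64(0.007)}
```

```bash
sed -i 's/gh=g\[(z>.034)&(z<.2)\].min()/gh=g[(z>.045)\&(z<.2)].min(); o=np.arange(len(z))<half; o=o if i>=half else ~o; go=g[o\&(z<.2)].min()/; s/gh+.006,glow+.011/go,gh+.002,glow+.011/; s/b\[:,2\].min()-.0)/b[:,2].min()+.004)/; s/low=min(max(low,.004),.02)/low=min(max(low,.003),.02)/; s/gh=round(gh,4)/gh=round(gh,4),go=round(go,4)/; s/range(500)/range(700)/; s/0.055,55/&/' opt2.py; sed -i 's/\[90,55,\[65,115,60\]/[90,62,[70,110,78]/' opt2.py
for i in 11 12 13 14; do timeout 570 python3 opt2.py $i & done; wait
```

```text
0.011 [86.528, 64.203, 70.47, 0.083, 91.559, 0.007, 0.531] {'cz': np.float64(0.033), 'la': np.float64(0.0272), 'M_TCP': array([-0.0264,  0.0276]), 'tcpz': np.float64(0.0804), 'gh': np.float64(0.0118), 'go': np.float64(0.0118), 'gb': np.float64(0.0131), 'glow': np.float64(0.0), 'cl': array([0.017, 0.011, 0.012, 0.013, 0.011]), 'blow': np.float64(0.007)}
0.011 [87.868, 66.268, 72.574, 0.088, 95.926, 0.007, 0.529] {'cz': np.float64(0.032), 'la': np.float64(0.0272), 'M_TCP': array([-0.0277,  0.0272]), 'tcpz': np.float64(0.0833), 'gh': np.float64(0.0111), 'go': np.float64(0.0111), 'gb': np.float64(0.0155), 'glow': np.float64(0.0), 'cl': array([0.012, 0.012, 0.015, 0.016, 0.012]), 'blow': np.float64(0.007)}
0.0109 [87.302, 64.668, 71.854, 0.083, 94.943, 0.007, 0.53] {'cz': np.float64(0.033), 'la': np.float64(0.0268), 'M_TCP': array([-0.027 ,  0.0273]), 'tcpz': np.float64(0.0809), 'gh': np.float64(0.0109), 'go': np.float64(0.0109), 'gb': np.float64(0.0128), 'glow': np.float64(-0.0), 'cl': array([0.014, 0.011, 0.014, 0.015, 0.011]), 'blow': np.float64(0.007)}
0.011 [87.884, 64.362, 70.811, 0.084, 92.512, 0.008, 0.53] {'cz': np.float64(0.033), 'la': np.float64(0.027), 'M_TCP': array([-0.0268,  0.0268]), 'tcpz': np.float64(0.081), 'gh': np.float64(0.0114), 'go': np.float64(0.0114), 'gb': np.float64(0.0128), 'glow': np.float64(0.0), 'cl': array([0.013, 0.011, 0.012, 0.014, 0.013]), 'blow': np.float64(0.008)}
```

Run:
```python
import sys; sys.argv=['x','1']
import re
s=open('opt2.py').read(); s=s[:s.index('best=(-1')]; exec(s)
for low in (.006,): print(ev([88,65,71,.088,95,low,.53],True))
from h import get_state
S=get_state(); Rc=Ro.from_euler('xyz',S['ee_rot']).as_matrix()
for p in (71,251):
  R=rot(r(88),r(65),r(p)); print(p,relrot(R,Rc,10),np.round(Ro.from_matrix(R).as_euler('xyz'),3),np.round(R,3).tolist())
```

```text
{'cz': np.float64(0.032), 'la': np.float64(0.0223), 'M_TCP': array([-0.0227,  0.0272]), 'tcpz': np.float64(0.0803), 'gh': np.float64(0.0076), 'go': np.float64(0.0076), 'gb': np.float64(0.012), 'glow': np.float64(-0.0008), 'cl': array([0.016, 0.014, 0.017, 0.011, 0.007]), 'blow': np.float64(0.006)}
71 (array([ 25.8, -77.8, 120.6]), array([ 2.58, -7.78, 12.06])) [-2.029  0.3   -0.179] [[0.94, -0.339, 0.032], [-0.171, -0.388, 0.906], [-0.295, -0.857, -0.423]]
251 (array([ 62.9,  20.9, -36.2]), array([ 6.29,  2.09, -3.62])) [ 2.029 -0.3    2.962] [[-0.94, 0.339, 0.032], [0.171, 0.388, 0.906], [0.295, 0.857, -0.423]]
```

```bash
python3 -m handwheel '[{"delta_pos":[0.5,0.9,0.35],"dr":[6.3,2.1,-3.6]},{"delta_pos":[0.5,0.9,0.35],"dr":[6.3,2.1,-3.6]},{"delta_pos":[0.5,0.9,0.35],"dr":[6.3,2.1,-3.6]},{"delta_pos":[0.5,0.9,0.35],"dr":[6.3,2.1,-3.6]},{"delta_pos":[0.5,0.9,0.35],"dr":[6.3,2.1,-3.6]},{"delta_pos":[0.5,0.9,0.35],"dr":[6.3,2.1,-3.6]},{"delta_pos":[0.5,0.9,0.35],"dr":[6.3,2.1,-3.6]},{"delta_pos":[0.5,0.9,0.35],"dr":[6.3,2.1,-3.6]},{"delta_pos":[0.5,0.9,0.35],"dr":[6.3,2.1,-3.6]},{"delta_pos":[0.5,0.9,0.35],"dr":[6.3,2.1,-3.6]}]' -1
python3 - <<'E'
import sys; sys.argv=['x','1']
s=open('opt2.py').read(); s=s[:s.index('best=(-1')]; exec(s)
R,b,f,tz=info(88,65,71,.088,.006); off=np.array([-.0265,.0272])-.019*R[:2,2]
Q=np.vstack([b,f])-[off[0],off[1],0]; Q=Q[Q[:,2]<.2]
for dx,dy,dz in [(0,-.03,0),(0,-.06,0),(0,-.04,.1),(0,-.04,.05),(0,0,0)]:
    print(dx,dy,dz,round(clear(Q+[0,0,dz],(.541+dx,-.015+dy)),3))
E
```

```text
t: 2.8
eef_pos: [0.379, -0.3646, 0.3509]
ee_rot: [2.022, -0.302, 2.966]
force: [0.1, 0.6, -1.5]
width: 0.0874
gripper_force: 0.0
0 -0.03 0 -0.008
0 -0.06 0 -0.011
0 -0.04 0.1 -0.008
0 -0.04 0.05 -0.008
0 0 0 -0.002
```

```bash
cat > chk.py <<'E'
import sys; sys.argv=['x','1']
s=open('opt2.py').read(); s=s[:s.index('best=(-1')]; exec(s)
from plan import cyl
R,b,f,tz=info(88,65,71,.088,.006)
def rep(tcp,dz=0):
    tip=np.array(tcp[:2])+.019*R[:2,2]; Q=np.vstack([b,f])+[tip[0],tip[1],dz]; out={}
    for x,y,rr,h,n in cyl:
        k=Q[:,2]<h
        if k.any(): out[n]=round((np.hypot(Q[k,0]-x,Q[k,1]-y)-rr).min(),3)
    k=(Q[:,2]>.11)&(Q[:,2]<.126)&(Q[:,1]>-.045)&(Q[:,1]<.077)
    if k.any(): out['handle']=round((.633-Q[k,0]).min(),3)
    return out
E
python3 - <<'E'
from chk import *
for t in [(.568,-.042),(.568,-.08),(.56,-.08),(.55,-.08),(.558,.0),(.558,.05),(.558,.09)]: print(t,rep(t))
E
```

```text
(0.568, -0.042) {'s2': np.float64(0.115), 's1': np.float64(0.072), 'salt': np.float64(0.219), 'jar': np.float64(0.021), 'egg': np.float64(0.331), 'handle': np.float64(0.033)}
(0.568, -0.08) {'s2': np.float64(0.14), 's1': np.float64(0.087), 'salt': np.float64(0.256), 'jar': np.float64(0.014), 'egg': np.float64(0.365), 'handle': np.float64(0.033)}
(0.56, -0.08) {'s2': np.float64(0.134), 's1': np.float64(0.081), 'salt': np.float64(0.257), 'jar': np.float64(0.022), 'egg': np.float64(0.361), 'handle': np.float64(0.041)}
(0.55, -0.08) {'s2': np.float64(0.126), 's1': np.float64(0.073), 'salt': np.float64(0.259), 'jar': np.float64(0.032), 'egg': np.float64(0.357), 'handle': np.float64(0.051)}
(0.558, 0.0) {'s2': np.float64(0.08), 's1': np.float64(0.04), 'salt': np.float64(0.179), 'jar': np.float64(0.039), 'egg': np.float64(0.289), 'handle': np.float64(0.028)}
(0.558, 0.05) {'s2': np.float64(0.06), 's1': np.float64(0.019), 'salt': np.float64(0.131), 'jar': np.float64(0.049), 'egg': np.float64(0.246), 'handle': np.float64(0.028)}
(0.558, 0.09) {'s2': np.float64(0.034), 's1': np.float64(0.017), 'salt': np.float64(0.093), 'jar': np.float64(0.068), 'egg': np.float64(0.215), 'handle': np.float64(0.028)}
```

```bash
python3 -m handwheel '[{"delta_pos":[0.61,0.9,-0.4],"dr":[0,0,0]},{"delta_pos":[0.61,0.9,-0.4],"dr":[0,0,0]},{"delta_pos":[0.61,0.9,-0.4],"dr":[0,0,0]},{"delta_pos":[0.61,0.9,-0.4],"dr":[0,0,0]},{"delta_pos":[0.61,0.9,-0.4],"dr":[0,0,0]},{"delta_pos":[0.61,0.9,-0.4],"dr":[0,0,0]},{"delta_pos":[0.61,0.9,-0.4],"dr":[0,0,0]},{"delta_pos":[0.61,0.9,-0.4],"dr":[0,0,0]},{"delta_pos":[0.61,0.9,-0.4],"dr":[0,0,0]},{"delta_pos":[0.61,0.9,-0.4],"dr":[0,0,0]}]'
python3 -m handwheel '[{"delta_pos":[0,0,-0.8],"dr":[0,0,0]},{"delta_pos":[0,0,-0.9],"dr":[0,0,0]},{"delta_pos":[0,0,-0.9],"dr":[0,0,0]},{"delta_pos":[0,0,-0.9],"dr":[0,0,0]},{"delta_pos":[0,0,-0.6],"dr":[0,0,0]},{"delta_pos":[0,0,0],"dr":[0,0,0]},{"delta_pos":[0,0,0],"dr":[0,0,0]}]'
python3 - <<'E'
from h import *
a=snap("scene","pics/s1.png"); b=snap("top","pics/t1.png")
A=cv2.resize(a[90:290,230:450],None,fx=2.6,fy=2.6,interpolation=3); B=cv2.resize(b[140:260,230:450],None,fx=2.6,fy=2.6,interpolation=3)
cv2.imwrite("pics/c1.png",np.hstack([A[:, :],])[:,:,::-1][:600,:800]); cv2.imwrite("pics/c1t.png",B[:,:,::-1])
for n in("scene","top"):
    print(n,[(np.round(m["location"]),np.round(at_z(n,m["location"],0)[:2],3),round(m["conf"],2)) for m in mark_of(n,"pepper_mill")])
E
```

```text
t: 3.8
eef_pos: [0.5618, -0.0942, 0.23]
ee_rot: [2.026, -0.299, 2.966]
force: [0.4, -0.4, 0.2]
width: 0.0874
gripper_force: 0.0
t: 4.5
eef_pos: [0.5613, -0.0955, 0.1078]
ee_rot: [2.026, -0.299, 2.967]
force: [0.4, 0.1, 0.7]
width: 0.0877
gripper_force: 0.0
scene [(array([324., 222.]), array([ 0.54, -0.02]), 0.63)]
top [(array([303., 239.]), array([0.436, 0.062]), 0.68), (array([330., 236.]), array([ 0.442, -0.02 ]), 0.53), (array([328., 202.]), array([ 0.548, -0.016]), 0.51)]
```

View pics/c1.png

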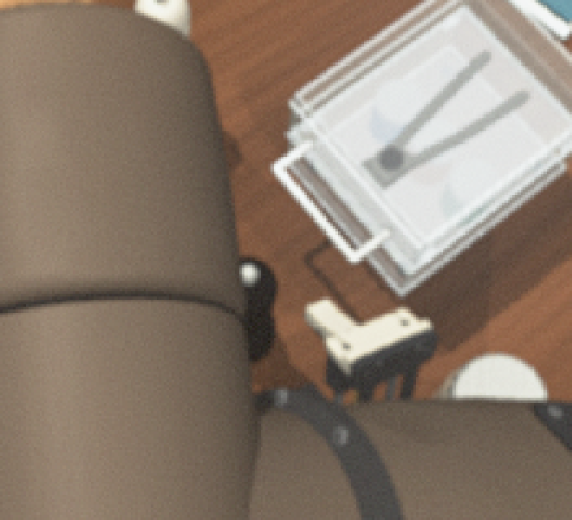

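```bash
python3 -m handwheel '[{"delta_pos":[0.2,0,-0.45],"dr":[0,0,0]},{"delta_pos":[0,0.3,-0.4],"dr":[0,0,0]},{"delta_pos":[0,0.5,0],"dr":[0,0,0]},{"delta_pos":[0,0.4,0],"dr":[0,0,0]},{"delta_pos":[0,0.2,0],"dr":[0,0,0]},{"delta_pos":[0,0.2,0],"dr":[0,0,0]},{"delta_pos":[0,0,0],"dr":[0,0,0]}]'
python3 - <<'E'
from h import *
b=snap("top","pics/t2.png"); a=snap("scene","pics/s2.png")
A=cv2.resize(a[150:290,230:450],None,fx=2.7,fy=2.7,interpolation=3); B=cv2.resize(b[145:255,230:450],None,fx=2.7,fy=2.7,interpolation=3)
cv2.imwrite("pics/c2.png",cv2.resize(np.vstack([A[:,:,::-1][:300],B[:,:,::-1]]),None,fx=1,fy=1)[:600])
E
```

```text
t: 5.4
eef_pos: [0.5672, -0.0464, 0.0826]
ee_rot: [2.026, -0.298, 2.967]
force: [0.2, 0.2, 0.2]
width: 0.0872
gripper_force: 0.0
```

View pics/c2.png

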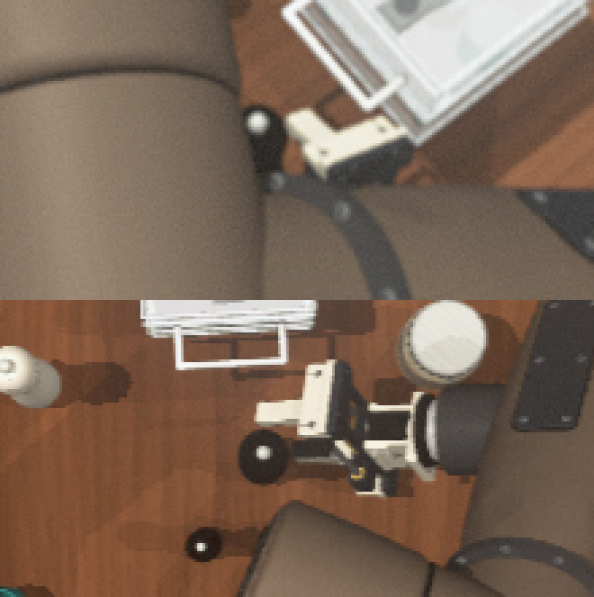

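```bash
cat > trk.py <<'E'
from h import *
def ball(im,M):
    p=proj("top",(M[0],M[1],.196)); x,y=np.round(p).astype(int); s=14
    c=im[y-s:y+s+1,x-s:x+s+1].astype(int); g=c.max(2)
    dark=(g<60).astype(np.uint8); k,l,st,ce=cv2.connectedComponentsWithStats(cv2.morphologyEx(dark,cv2.MORPH_CLOSE,np.ones((5,5))))
    # ball: bright pixels inside closed dark head
    best=None
    for i in range(1,k):
        if st[i,4]<60: continue
        m=(l==i)&(g>95)
        if m.sum()>=2:
            w=np.clip(g-70,0,None)*m; yy,xx=np.mgrid[:2*s+1,:2*s+1]; q=((xx*w).sum()/w.sum()+x-s,(yy*w).sum()/w.sum()+y-s)
            d=np.hypot(q[0]-p[0],q[1]-p[1])
            if best is None or d<best[0]: best=(d,q)
    return None if best is None else (np.round(at_z("top",best[1],.196)[:2],4))
def see(M):
    im=grab_frame("top"); b=ball(im,M); S=get_state(); t=S["eef_pos"]
    print("ball",b,"M-TCP",None if b is None else np.round(b-t[:2],4),"tcp",np.round(t,4),"F",np.round(S["force"],1),"t",S["t"])
    ms=[(np.round(at_z("top",m["location"],0)[:2],3),round(m["conf"],2)) for m in mark_of("top","pepper_mill")]
    print([m for m in ms if np.hypot(*(m[0]-M))<.04]); return im
E
python3 -c "
from trk import *
see((.541,-.016))"
python3 -m handwheel '[{"delta_pos":[0,0.15,0],"dr":[0,0,0]},{"delta_pos":[0,0.15,0],"dr":[0,0,0]},{"delta_pos":[0,0.15,0],"dr":[0,0,0]},{"delta_pos":[0,0.15,0],"dr":[0,0,0]},{"delta_pos":[0,0,0],"dr":[0,0,0]}]'
python3 -c "
from trk import *
see((.541,-.002))"
```

```text
ball None M-TCP None tcp [ 0.5672 -0.0476  0.0823] F [-0.4 -0.2  0.3] t 5.55
[(array([ 0.545, -0.016]), 0.52)]
t: 6.1
eef_pos: [0.5671, -0.0285, 0.0821]
ee_rot: [2.026, -0.299, 2.967]
force: [0.5, -0.0, -0.7]
width: 0.0876
gripper_force: 0.3
ball [0.534  0.0008] M-TCP [-0.0331  0.0296] tcp [ 0.5671 -0.0288  0.0821] F [-1.  -0.1  0.1] t 6.15
[(array([0.554, 0.002]), 0.89)]
```

Run:
```python
from trk import *
for f,M in (("t0",(.541,-.015)),("t1",(.541,-.015)),("t2",(.541,-.015))):
    im=cv2.imread(f"pics/{f}.png")[:,:,::-1]; print(f,ball(im,M))
im=grab_frame("top"); cv2.imwrite("pics/t3.png",im[:,:,::-1])
p=proj("top",(.54,.001,.19)).astype(int); print(p, ball(im,(.54,.001)))
g=im.max(2)[p[1]-9:p[1]+10,p[0]-10:p[0]+11]; print(g)
```

```text
t0 [ 0.5406 -0.0212]
t1 [ 0.5418 -0.0213]
t2 None
[321 201] [0.5341 0.0008]
[[115 116 116 124 133 131 132 130 123 123 124 117 120 126 121 118 114 122
  125 126 127]
 [113 114 113 120 117 129 125 124 108  87  80  70  76  92 114 117 118 121
  122 124 127]
 [113 114 115 121 119 121  94  63  55  55  56  54  59  53  53  67 107 120
  125 124 121]
 [110 115 115 122 103  76  58  51  51  54  50  52  52  53  53  51  58  71
  110 122 123]
 [112 114 115 116  87  56  52  47  52  51  51  54  50  54  54  52  52  55
   78  93  87]
 [111 114 115  93  64  49  52  53  51  52  53  56  53  52  48  54  52  50
   55  81  86]
 [113 112 102  69  48  52  54  50  51  53  50  55  48  51  47  50  49  51
   52  63  83]
 [112 116  83  52  51  47  50  54  50  71 135 134  85  56  47  53  50  48
   52  60  78]
 [114 112  80  53  51  47  50  52  62 173 212 208 177 109  57  49  48  53
   45  51  68]
 [113 113  75  51  48  48  55  51 123 202 229 229 201 124  62  52  48  52
   51  52  57]
 [112 111  77  52  51  51  50  48 128 200 225 221 190 127  71  56  48  49
   48  50  53]
 [111 110  73  48  50  45  48  50  79 170 203 196 166 102  52  47  51  50
   52  46  50]
 [106 104  73  47  51  51  53  51  52  67 103  99  76  57  51  52  47  51
   49  50  58]
 [105 105  72  46  44  51  48  48  51  50  57  49  53  51  46  45  53  47
   48  44  48]
 [102 106  81  55  46  50  51  47  50  44  47  45  49  54  47  46  52  49
   51  50  63]
 [107 105  84  54  50  48  47  50  49  46  52  47  48  50  51  50  48  46
   47  47  64]
 [107 105 104  72  50  46  53  49  50  47  48  50  48  48  48  49  43  46
   46  51  75]
 [103 104 102  83  55  48  44  46  48  47  50  50  45  46  41  46  41  46
   49  67  87]
 [102 100 107 106  82  56  45  50  47  48  46  46  50  43  49  46  50  47
   59  85  90]]
```

```bash
python3 - <<'E'
s=open('trk.py').read(); i=s.index("def see")
new='''from h import *
yy,xx=np.mgrid[-7:8,-7:8]; rr=np.hypot(xx,yy); KER=((rr<2.6)/(rr<2.6).sum()-((rr>4.2)&(rr<6.8))/((rr>4.2)&(rr<6.8)).sum()).astype(np.float32)
def ball(im,M):
    p=proj("top",(M[0],M[1],.196)); g=im.max(2).astype(np.float32); R=cv2.filter2D(g,-1,KER)
    Y,X=np.mgrid[:400,:640]; R[np.hypot(X-p[0],Y-p[1])>12]=-1e9
    y,x=np.unravel_index(R.argmax(),R.shape); w=np.clip(g[y-4:y+5,x-4:x+5]-90,0,None); b,a=np.mgrid[-4:5,-4:5]
    q=(x+(a*w).sum()/w.sum(),y+(b*w).sum()/w.sum()); return np.round(at_z("top",q,.196)[:2],4)
'''
open('trk.py','w').write(new+s[i:])
E
python3 - <<'E'
from trk import *
for f,M in (("t0",(.541,-.015)),("t1",(.541,-.015)),("t2",(.541,-.015)),("t3",(.54,0))):
    im=cv2.imread(f"pics/{f}.png")[:,:,::-1]; print(f,ball(im,M))
E
```

```text
t0 [ 0.5406 -0.0135]
t1 [ 0.5407 -0.0131]
t2 [ 0.5407 -0.013 ]
t3 [0.54   0.0014]
```

```bash
python3 -m handwheel '[{"delta_pos":[0,0.2,0],"dr":[0,0,0]},{"delta_pos":[0,0.2,0],"dr":[0,0,0]},{"delta_pos":[0,0.2,0],"dr":[0,0,0]},{"delta_pos":[0,0.2,0],"dr":[0,0,0]},{"delta_pos":[0,0,0],"dr":[0,0,0]}]'
python3 -c "
from trk import *
see((.54,.026))"
```

```text
t: 6.75
eef_pos: [0.5671, -0.0042, 0.0822]
ee_rot: [2.026, -0.299, 2.967]
force: [-0.5, -0.7, 0.2]
width: 0.0878
gripper_force: 0.1
ball [0.5383 0.0263] M-TCP [-0.0287  0.0308] tcp [ 0.567  -0.0045  0.0822] F [ 0.2 -1.4  0.3] t 6.8
[(array([0.538, 0.03 ]), 0.74)]
```

```bash
python3 -m handwheel '[{"delta_pos":[-0.03,0.2,0],"dr":[0,0,0]},{"delta_pos":[-0.03,0.2,0],"dr":[0,0,0]},{"delta_pos":[-0.03,0.2,0],"dr":[0,0,0]},{"delta_pos":[-0.03,0.2,0],"dr":[0,0,0]},{"delta_pos":[-0.03,0.2,0],"dr":[0,0,0]},{"delta_pos":[0,0,0],"dr":[0,0,0]}]'
python3 -c "
from trk import *
see((.536,.056))"
```

```text
t: 7.45
eef_pos: [0.5624, 0.0258, 0.0822]
ee_rot: [2.025, -0.299, 2.967]
force: [0.6, -0.4, -0.8]
width: 0.0876
gripper_force: 0.1
ball [0.5336 0.056 ] M-TCP [-0.0288  0.0306] tcp [0.5624 0.0254 0.0822] F [ 0.3  0.7 -0. ] t 7.5
[(array([0.534, 0.054]), 0.6)]
```

```bash
python3 -m handwheel '[{"delta_pos":[0,0.2,0],"dr":[0,0,0]},{"delta_pos":[0,0.2,0],"dr":[0,0,0]},{"delta_pos":[0,0.2,0],"dr":[0,0,0]},{"delta_pos":[0,0.2,0],"dr":[0,0,0]},{"delta_pos":[0,0.2,0],"dr":[0,0,0]},{"delta_pos":[0,0.2,0],"dr":[0,0,0]},{"delta_pos":[0,0,0],"dr":[0,0,0]}]'
python3 - <<'E'
from trk import *
im=see((.531,.092))
cv2.imwrite("pics/t4.png",im[:,:,::-1])
cv2.imwrite("pics/c4.png",cv2.resize(im[130:290,200:420],None,fx=3,fy=3,interpolation=3)[:,:,::-1])
from chk import rep
t=get_state()["eef_pos"]; print(rep(t[:2])); print(rep((t[0],t[1]+.04)),rep((t[0],t[1]+.08)))
E
```

```text
t: 8.25
eef_pos: [0.5625, 0.0618, 0.0822]
ee_rot: [2.025, -0.299, 2.967]
force: [0.2, -0.0, 0.5]
width: 0.0875
gripper_force: 0.1
ball [0.5293 0.0909] M-TCP [-0.0331  0.0294] tcp [0.5624 0.0615 0.0822] F [ 0.1  0.2 -0.3] t 8.3
[(array([0.533, 0.089]), 0.75)]
{'s2': np.float64(0.056), 's1': np.float64(0.023), 'salt': np.float64(0.119), 'jar': np.float64(0.049), 'egg': np.float64(0.24), 'handle': np.float64(0.023)}
{'s2': np.float64(0.031), 's1': np.float64(0.021), 'salt': np.float64(0.081), 'jar': np.float64(0.072), 'egg': np.float64(0.209), 'handle': np.float64(0.023)} {'s2': np.float64(0.024), 's1': np.float64(0.02), 'salt': np.float64(0.046), 'jar': np.float64(0.099), 'egg': np.float64(0.181), 'handle': np.float64(0.028)}
```

View pics/c4.png

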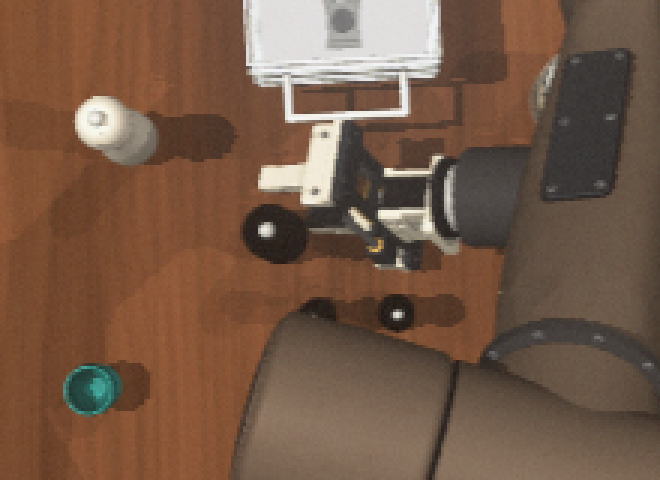

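```bash
python3 -m handwheel '[{"delta_pos":[-0.06,0.2,0],"dr":[0,0,0]},{"delta_pos":[-0.06,0.2,0],"dr":[0,0,0]},{"delta_pos":[-0.03,0.2,0],"dr":[0,0,0]},{"delta_pos":[-0.03,0.2,0],"dr":[0,0,0]},{"delta_pos":[-0.03,0.2,0],"dr":[0,0,0]},{"delta_pos":[0,0.2,0],"dr":[0,0,0]},{"delta_pos":[0,0.2,0],"dr":[0,0,0]},{"delta_pos":[0,0,0],"dr":[0,0,0]}]'
python3 -c "
from trk import *
im=see((.525,.132)); cv2.imwrite('pics/t5.png',im[:,:,::-1])
print([(np.round(at_z('top',m['location'],0)[:2],3),m['conf']) for m in mark_of('top','salt_mill')])
S=get_state(); print(S['q'])"
```

```text
t: 9.15
eef_pos: [0.5562, 0.1037, 0.0822]
ee_rot: [2.026, -0.299, 2.967]
force: [0.6, -0.7, 0.4]
width: 0.0881
gripper_force: 0.1
ball [0.5189 0.1311] M-TCP [-0.0373  0.0277] tcp [0.5562 0.1034 0.0822] F [ 0.1 -0.7  0.6] t 9.2
[(array([0.527, 0.125]), 0.77)]
[(array([0.633, 0.248]), 0.84)]
[-0.24342764  0.65283331 -0.10578575 -1.11394961 -1.42010874 -1.13151881]
```

```bash
python3 -c "
from chk import *
for x in (.55,.546,.542):
  for y in (.095,.12,.15): print(x,y,{k:v for k,v in rep((x,y)).items() if k in('s1','s2','salt','handle')})"
```

```text
0.55 0.095 {'s2': np.float64(0.025), 's1': np.float64(0.009), 'salt': np.float64(0.092), 'handle': np.float64(0.036)}
0.55 0.12 {'s2': np.float64(0.013), 's1': np.float64(0.008), 'salt': np.float64(0.07), 'handle': np.float64(0.036)}
0.55 0.15 {'s2': np.float64(0.012), 's1': np.float64(0.007), 'salt': np.float64(0.047), 'handle': np.float64(0.045)}
0.546 0.095 {'s2': np.float64(0.022), 's1': np.float64(0.005), 'salt': np.float64(0.094), 'handle': np.float64(0.04)}
0.546 0.12 {'s2': np.float64(0.009), 's1': np.float64(0.004), 'salt': np.float64(0.072), 'handle': np.float64(0.04)}
0.546 0.15 {'s2': np.float64(0.008), 's1': np.float64(0.003), 'salt': np.float64(0.05), 'handle': np.float64(0.049)}
0.542 0.095 {'s2': np.float64(0.019), 's1': np.float64(0.001), 'salt': np.float64(0.096), 'handle': np.float64(0.044)}
0.542 0.12 {'s2': np.float64(0.005), 's1': np.float64(0.0), 'salt': np.float64(0.075), 'handle': np.float64(0.044)}
0.542 0.15 {'s2': np.float64(0.004), 's1': np.float64(-0.001), 'salt': np.float64(0.053), 'handle': np.float64(0.053)}
```

```bash
python3 -m handwheel '[{"delta_pos":[0.05,-0.3,0],"dr":[0,0,0]},{"delta_pos":[-0.2,0,0],"dr":[0,0,3.5]},{"delta_pos":[-0.2,0,0],"dr":[0,0,3.5]},{"delta_pos":[0,0.2,0],"dr":[0,0,0]},{"delta_pos":[0,0.2,0],"dr":[0,0,0]},{"delta_pos":[0,0.2,0],"dr":[0,0,0]},{"delta_pos":[0,0.2,0],"dr":[0,0,0]},{"delta_pos":[0,0.2,0],"dr":[0,0,0]},{"delta_pos":[0,0,0],"dr":[0,0,0]}]'
python3 -c "
from trk import *
im=see((.516,.151))"
```

```text
t: 10.2
eef_pos: [0.5457, 0.1247, 0.0823]
ee_rot: [2.026, -0.299, 3.089]
force: [0.5, -0.8, -0.8]
width: 0.0879
gripper_force: 0.6
ball [0.5171 0.1511] M-TCP [-0.0286  0.0268] tcp [0.5457 0.1243 0.0823] F [-0.2 -0.  -0.3] t 10.25
[(array([0.523, 0.148]), 0.82)]
```

```bash
python3 -m handwheel '[{"delta_pos":[0,0.2,0],"dr":[0,0,0]},{"delta_pos":[0,0.2,0],"dr":[0,0,0]},{"delta_pos":[0,0.2,0],"dr":[0,0,0]},{"delta_pos":[0,0.2,0],"dr":[0,0,0]},{"delta_pos":[0,0,0],"dr":[0,0,0]}]'
python3 - <<'E'
from trk import *
im=see((.515,.175)); cv2.imwrite('pics/t6.png',im[:,:,::-1])
for n in("scene","top"):
    grab_frame(n); print([(np.round(at_z(n,m['location'],0)[:2],3),round(m['conf'],2)) for m in mark_of(n,'salt_mill')])
print("salt ball t0/t6",ball(cv2.imread('pics/t0.png')[:,:,::-1],(.635,.243)),ball(im,(.635,.243)))
from cfg import *
S=get_state(); Rc=Ro.from_euler('xyz',S['ee_rot']).as_matrix()
for yaw in (0,):
  for th in (40,45):
    for psi in(0,180):
      R,b,f,tz=info(yaw,th,psi,.04,.006); z=f[:,2]; lo=f[(z<.033)]
      print(yaw,th,psi,'bodylow',b[:,2].min(),'tcpz',tz+.019*np.cos(r(th)),'front of fingers rel TCP x',(f[:,0].max()+.019*np.sin(r(th))),'h',z[f[:,0].argmax()],'rotvec',relrot(R,Rc,12))
E
```

```text
t: 10.8
eef_pos: [0.5457, 0.1488, 0.0822]
ee_rot: [2.026, -0.299, 3.089]
force: [0.7, -1.6, -0.0]
width: 0.0877
gripper_force: 0.1
ball [0.5144 0.1754] M-TCP [-0.0312  0.027 ] tcp [0.5456 0.1484 0.0822] F [-0.2 -0.2 -0.7] t 10.85
[(array([0.518, 0.171]), 0.63)]
[(array([0.629, 0.24 ]), 0.66)]
[(array([0.636, 0.241]), 0.6)]
salt ball t0/t6 [0.6208 0.2469] [0.6231 0.2487]
0 40 0 bodylow 0.03759669876009965 tcpz 0.026661326711282705 front of fingers rel TCP x 0.019490386793674534 h 0.018212964584044245 rotvec (array([-66.4, -49.1, -10.7]), array([-5.53, -4.09, -0.89]))
0 40 180 bodylow 0.03759669876009964 tcpz 0.02666132671128271 front of fingers rel TCP x 0.01949038679367454 h 0.018212964584044252 rotvec (array([  27.8,   70.9, -127. ]), array([  2.31,   5.91, -10.58]))
0 45 0 bodylow 0.031809397513308996 tcpz 0.026152543263816604 front of fingers rel TCP x 0.020152543263816602 h 0.019435028842544402 rotvec (array([-66.3, -53.5, -13.6]), array([-5.52, -4.46, -1.14]))
0 45 180 bodylow 0.03180939751330899 tcpz 0.026152543263816608 front of fingers rel TCP x 0.02015254326381661 h 0.01943502884254441 rotvec (array([  33. ,   68.3, -124.4]), array([  2.75,   5.69, -10.37]))
```

```bash
python3 - <<'E'
from cfg import *
from h import get_state
S=get_state(); Rc=Ro.from_euler('xyz',S['ee_rot']).as_matrix()
R,b,f,tz=info(0,37,0,.04,.015); print(relrot(R,Rc,10),tz+.019*np.cos(r(37)),b[:,2].min(),f[f[:,0].argmax()],.019*np.sin(r(37)))
E
python3 -m handwheel '[{"delta_pos":[0.1,-0.5,0],"dr":[0,0,0]},{"delta_pos":[0.1,-0.6,0.2],"dr":[0,0,0]},{"delta_pos":[0,-0.2,1],"dr":[0,0,0]},{"delta_pos":[0,0,1],"dr":[0,0,0]},{"delta_pos":[0,0,1],"dr":[0,0,0]},{"delta_pos":[0,0,1],"dr":[0,0,0]},{"delta_pos":[0,0,1],"dr":[0,0,0]},{"delta_pos":[0,0,1],"dr":[0,0,0]},{"delta_pos":[0,0,0],"dr":[0,0,0]}]' 0.09
```

```text
(array([-66.4, -46.5,  -8.9]), array([-6.64, -4.65, -0.89])) 0.03589131741084302 0.04995640048013591 [ 0.00758704 -0.02        0.02643449] 0.011434485439888916
t: 12.0
eef_pos: [0.5532, 0.1068, 0.2728]
ee_rot: [2.028, -0.291, 3.087]
force: [0.2, 0.9, -0.9]
width: 0.0395
gripper_force: 0.0
```

```bash
python3 -m handwheel '[{"delta_pos":[-0.3,0.22,0.4],"dr":[-6.64,-4.65,-0.89]},{"delta_pos":[-0.3,0.22,0.4],"dr":[-6.64,-4.65,-0.89]},{"delta_pos":[-0.3,0.22,0],"dr":[-6.64,-4.65,-0.89]},{"delta_pos":[-0.3,0.22,0],"dr":[-6.64,-4.65,-0.89]},{"delta_pos":[-0.3,0.22,0],"dr":[-6.64,-4.65,-0.89]},{"delta_pos":[-0.3,0.22,0],"dr":[-6.64,-4.65,-0.89]},{"delta_pos":[-0.3,0.22,0],"dr":[-6.64,-4.65,-0.89]},{"delta_pos":[-0.3,0.22,0],"dr":[-6.64,-4.65,-0.89]},{"delta_pos":[-0.3,0.22,0],"dr":[-6.64,-4.65,-0.89]},{"delta_pos":[-0.3,0.22,0],"dr":[-6.64,-4.65,-0.89]}]'
python3 -m handwheel '[{"delta_pos":[0,0,0],"dr":[0,0,0]},{"delta_pos":[0,0,-0.4],"dr":[0,0,0]}]'
python3 - <<'E'
from trk import *
S=get_state(); from scipy.spatial.transform import Rotation as Ro
print(np.round(Ro.from_euler('xyz',S['ee_rot']).as_matrix(),3))
for n in("scene","top"):
    grab_frame(n)
    for q in("pepper_mill","salt_mill","egg_cup"): print(n,q,[(np.round(at_z(n,m['location'],0)[:2],3),round(m['conf'],2)) for m in mark_of(n,q)])
E
```

```text
t: 13.0
eef_pos: [0.4776, 0.1401, 0.2845]
ee_rot: [2.955, 0.468, 3.021]
force: [1.5, -1.9, -0.5]
width: 0.0399
gripper_force: 0.0
t: 13.2
eef_pos: [0.478, 0.1403, 0.2728]
ee_rot: [2.952, 0.466, 3.022]
force: [0.4, 0.5, 0.2]
width: 0.0397
gripper_force: 0.0
[[-0.887  0.033  0.46 ]
 [ 0.106  0.985  0.135]
 [-0.449  0.168 -0.878]]
scene pepper_mill [(array([ 0.454, -0.024]), 0.86), (array([0.446, 0.061]), 0.77), (array([0.516, 0.171]), 0.7), (array([0.676, 0.056]), 0.2)]
scene salt_mill [(array([0.637, 0.24 ]), 0.68)]
scene egg_cup [(array([0.377, 0.273]), 0.44), (array([0.633, 0.245]), 0.4)]
top pepper_mill [(array([ 0.447, -0.017]), 0.7), (array([0.512, 0.178]), 0.58)]
top salt_mill [(array([0.639, 0.253]), 0.93)]
top egg_cup [(array([0.379, 0.272]), 0.53)]
```

Run:
```python
from cfg import *
from h import get_state
S=get_state(); Rc=Ro.from_euler('xyz',S['ee_rot']).as_matrix()
print(relrot(rot(0,r(37),0),Rc,4))
```

```text
(array([-9.8, -9.8,  1.2]), array([-2.45, -2.45,  0.31]))
```

```bash
python3 -m handwheel '[{"delta_pos":[-0.1,0.25,0],"dr":[-2.45,-2.45,0.31]},{"delta_pos":[-0.1,0.25,0],"dr":[-2.45,-2.45,0.31]},{"delta_pos":[-0.1,0.3,0],"dr":[-2.45,-2.45,0.31]},{"delta_pos":[-0.1,0.3,0],"dr":[-2.45,-2.45,0.31]},{"delta_pos":[0,0,0],"dr":[0,0,0]},{"delta_pos":[0,0,0],"dr":[0,0,0]}]'
python3 - <<'E'
from trk import *
from cfg import *
S=get_state(); Rc=Ro.from_euler('xyz',S['ee_rot']).as_matrix()
print(relrot(rot(0,r(37),0),Rc,1))
print(ball(grab_frame("top"),(.514,.175)))
E
```

```text
t: 14.2
eef_pos: [0.483, 0.1508, 0.2951]
ee_rot: [3.134, 0.589, -3.111]
force: [0.2, -0.3, 0.2]
width: 0.0396
gripper_force: 0.0
(array([-0.3, -3.2, -2. ]), array([-0.31, -3.25, -2.02]))
[0.5143 0.1749]
```

```bash
python3 -m handwheel '[{"delta_pos":[0,0,-0.5],"dr":[0,0,0]},{"delta_pos":[0,0,-0.5],"dr":[0,0,0]},{"delta_pos":[0,0,0],"dr":[0,0,0]}]'
python3 -c "
from h import *
S=get_state(); print(np.round(S['q'],3),np.round(S['qd'],3),S['eef_pos'])"
```

```text
t: 14.55
eef_pos: [0.4866, 0.144, 0.2705]
ee_rot: [3.134, 0.573, -3.103]
force: [-0.1, -0.6, 0.5]
width: 0.0398
gripper_force: 0.0
[ 0.848 -0.239 -0.984  0.82  -0.558 -3.03 ] [ 0.016 -0.015  0.029 -0.003 -0.044 -0.003] [0.48657478 0.14402435 0.27050748]
```

```bash
python3 -m handwheel '[{"delta_pos":[0,0,0.3],"dr":[4.5,0,-7]},{"delta_pos":[0,0,0.3],"dr":[4.5,0,-7]},{"delta_pos":[0,0,0.3],"dr":[4.5,0,-7]},{"delta_pos":[0,0,0],"dr":[4.5,0,-7]},{"delta_pos":[0,0,0],"dr":[4.5,0,-7]},{"delta_pos":[0,0,0],"dr":[4.5,0,-7]},{"delta_pos":[0,0,0],"dr":[4.5,0,-7]},{"delta_pos":[0,0,0],"dr":[4.5,0,-7]},{"delta_pos":[0,0,0],"dr":[4.5,0,-7]},{"delta_pos":[0,0,0],"dr":[4.5,0,-7]}]'
python3 - <<'E'
from trk import *
from cfg import *
S=get_state(); Rc=Ro.from_euler('xyz',S['ee_rot']).as_matrix(); print(np.round(S['q'],2),np.round(Rc[:,2],2))
print(relrot(rot(0,r(28),r(180)),Rc,12))
E
```

```text
t: 15.55
eef_pos: [0.5632, 0.0171, 0.3365]
ee_rot: [2.488, -0.077, 1.929]
force: [-0.2, -1.7, -0.0]
width: 0.0396
gripper_force: 0.0
[ 0.32 -0.18 -0.49 -0.15 -0.61 -3.03] [ 0.55  0.27 -0.79]
(array([ 44.4,  19. , -94.3]), array([ 3.7 ,  1.58, -7.86]))
```

```bash
python3 -m handwheel '[{"delta_pos":[0,0,0],"dr":[-4.6,-1.5,6.7]},{"delta_pos":[0,0,0],"dr":[-4.6,-1,6.7]},{"delta_pos":[0,0,0],"dr":[-4.6,0,6.7]},{"delta_pos":[0,0,0],"dr":[-4.6,0,6.7]},{"delta_pos":[0,0,0],"dr":[-4.6,0,6.7]},{"delta_pos":[0,0,0],"dr":[-4.6,0,6.7]},{"delta_pos":[0,0,0],"dr":[-4.6,0,6.7]},{"delta_pos":[0,0,0],"dr":[-4.6,0,6.7]},{"delta_pos":[0,0,0],"dr":[-4.6,0,6.7]},{"delta_pos":[0,0,0],"dr":[-4.6,0,6.7]}]'
python3 - <<'E'
from trk import *
from cfg import *
S=get_state(); Rc=Ro.from_euler('xyz',S['ee_rot']).as_matrix(); print(np.round(S['q'],2),np.round(Rc,2))
print(relrot(rot(0,r(28),r(180)),Rc,12))
E
```

```text
t: 16.55
eef_pos: [0.5627, 0.0175, 0.336]
ee_rot: [3.104, 0.351, -3.012]
force: [-0.3, 0.7, -0.7]
width: 0.04
gripper_force: 0.0
[ 0.42 -0.08 -0.39  0.08 -0.92 -1.89] [[-0.93 -0.14  0.34]
 [-0.12  0.99  0.08]
 [-0.34  0.04 -0.94]]
(array([-70.4,  -7.9, 158.2]), array([-5.87, -0.65, 13.19]))
```

```bash
python3 -m handwheel '[{"delta_pos":[-0.25,0.6,-0.3],"dr":[0,0,0]},{"delta_pos":[-0.25,0.6,-0.3],"dr":[0,0,0]},{"delta_pos":[-0.25,0.6,-0.3],"dr":[0,0,0]},{"delta_pos":[-0.25,0.6,-0.3],"dr":[0,0,0]},{"delta_pos":[-0.25,0.6,-0.3],"dr":[0,0,0]},{"delta_pos":[-0.25,0.6,-0.3],"dr":[0,0,0]},{"delta_pos":[-0.25,0.6,-0.3],"dr":[0,0,0]},{"delta_pos":[-0.25,0.6,0],"dr":[0,0,0]},{"delta_pos":[-0.25,0.4,0],"dr":[0,0,0]},{"delta_pos":[-0.25,0,0],"dr":[0,0,0]}]' 0.3
python3 - <<'E'
from trk import *
from cfg import *
S=get_state(); Rc=Ro.from_euler('xyz',S['ee_rot']).as_matrix(); print(np.round(S['q'],2),np.round(Rc,2).tolist())
print(relrot(rot(r(5),r(28),0),Rc,3))
E
```

```text
t: 17.55
eef_pos: [0.4873, 0.1745, 0.2728]
ee_rot: [3.101, 0.352, -3.016]
force: [-0.6, 0.7, -0.9]
width: 0.0309
gripper_force: 0.0
[ 0.86 -0.13 -0.66  0.29 -0.77 -2.48] [[-0.93, -0.14, 0.34], [-0.12, 0.99, 0.08], [-0.34, 0.04, -0.94]]
(array([-1.3, -8. , -3.1]), array([-0.43, -2.68, -1.04]))
```

```bash
python3 -m handwheel '[{"delta_pos":[-0.27,0,0],"dr":[-0.4,-2.7,-0.8]},{"delta_pos":[-0.27,0,0],"dr":[-0.4,-2.7,-0.8]},{"delta_pos":[-0.27,0,0],"dr":[-0.4,-2.7,-0.8]},{"delta_pos":[0,0,-0.5],"dr":[0,0,0]},{"delta_pos":[0,0,-0.5],"dr":[0,0,0]},{"delta_pos":[0,0,0],"dr":[0,0,0]}]'
python3 - <<'E'
from trk import *
from cfg import *
S=get_state(); Rc=Ro.from_euler('xyz',S['ee_rot']).as_matrix(); print(np.round(S['q'],2),np.round(Rc,2).tolist())
E
```

```text
t: 18.15
eef_pos: [0.4626, 0.1716, 0.2412]
ee_rot: [-3.14, 0.488, -3.043]
force: [0.3, 0.0, -0.2]
width: 0.0304
gripper_force: 0.0
[ 0.95 -0.2  -0.96  0.69 -0.59 -2.95] [[-0.88, -0.1, 0.47], [-0.09, 1.0, 0.04], [-0.47, -0.0, -0.88]]
```

```bash
python3 -m handwheel '[{"delta_pos":[0,0,-0.6],"dr":[0,0,2]},{"delta_pos":[0,0,-0.6],"dr":[0,0,2]},{"delta_pos":[0,0,-0.6],"dr":[0,0,2]},{"delta_pos":[0,0,0],"dr":[0,0,0]}]'
python3 - <<'E'
from trk import *
S=get_state(); print(np.round(S['q'],2)); print(ball(grab_frame("top"),(.514,.175)))
E
```

```text
t: 18.55
eef_pos: [0.4712, 0.1745, 0.2016]
ee_rot: [3.141, 0.468, -2.939]
force: [-1.3, -0.2, 0.0]
width: 0.0306
gripper_force: 0.0
[ 0.85 -0.14 -1.01  0.74 -0.41 -2.86]
[0.5144 0.1749]
```

```bash
cat > opt3.py <<'E'
import sys
seed=int(sys.argv[1]); sys.argv=['x','.002']
from cfg import *
from plan import clear
rng=np.random.default_rng(seed)
M0=np.array([.514,.175]); S0=np.array([.636,.244])
def ev(p,full=False):
    yaw,th,psi,op,d,low=p; op=min(max(op,0),.088); low=min(max(low,.005),.016)
    if not(20<th<70 and -5<d<45): return -1
    R,b,f,tz=info(yaw,th,psi,op,low)
    c,s=np.cos(r(d)),np.sin(r(d)); T=np.array([[c,s],[-s,c]])
    P=f[:,:2]@T.T; z=f[:,2]; lowpts=np.where(z<.033)[0]
    i=lowpts[P[lowpts,0].argmax()]; la=P[i,1]; off=T.T@[P[i,0]+.028,la]
    g=(np.hypot(f[:,0]-off[0],f[:,1]-off[1])-prof(z)); half=len(f)//2
    gh=g[(z>.04)&(z<.2)].min(); glow=g[z<=.034].min()
    bb=b[b[:,2]<.2]; gb=(np.hypot(bb[:,0]-off[0],bb[:,1]-off[1])-prof(bb[:,2])).min() if len(bb) else .1
    v=S0-M0; a=v@[c,s]; l=v@[-s,c]
    if abs(l)>.068: return -1
    L=a-np.sqrt(.0705**2-l*l); E=M0+L*np.array([c,s])
    Q=np.vstack([b,f])-[off[0],off[1],0]; Q=Q[Q[:,2]<.2]
    cl=[clear(Q,M0-.012*np.array([c,s])),clear(Q,M0),clear(Q,(M0+E)/2),clear(Q,E)]
    tip=M0-off; wr=np.hypot(*(tip-.22*R[:2,2])); tcpz=tz+.019*np.cos(r(th))
    if full: return dict(cz=round(z[i],3),L=L,E=E,M_TCP=np.round(off+.019*R[:2,2],4),tcpz=round(tcpz,4),gh=round(gh,4),gb=round(gb,4),glow=round(glow,4),cl=np.round(cl,3),blow=round(b[:,2].min(),3),wr=round(wr,3))
    return min(min(cl),gb,gh+.004,glow+.011,b[:,2].min()+.004,.012)-max(0,.45-wr)*.3
best=[]
for st in range(14):
    p=np.array([rng.uniform(-100,150),rng.uniform(25,67),rng.uniform(0,180),rng.uniform(0,.088),rng.uniform(0,40),.007]); v=ev(p)
    for k in range(350):
        q=p+rng.normal(size=6)*[10,5,10,.015,5,.003]*rng.choice([.15,.5,1]); w=ev(q)
        if w>=v: p,v=q,w
    best.append((v,st,p))
best.sort(key=lambda x:-x[0])
for v,_,p in best[:4]: print(round(v,4),np.round(p,3).tolist(),ev(p,True))
E
for i in 1 2 3 4; do timeout 300 python3 opt3.py $i & done; wait
```

```text
Traceback (most recent call last):
  File "opt3.py", line 29, in <module>
    q=p+rng.normal(size=6)*[10,5,10,.015,5,.003]*rng.choice([.15,.5,1]); w=ev(q)
                                                                           ~~^^^
  File "opt3.py", line 13, in ev
    i=lowpts[P[lowpts,0].argmax()]; la=P[i,1]; off=T.T@[P[i,0]+.028,la]
             ~~~~~~~~~~~~~~~~~~^^
ValueError: attempt to get argmax of an empty sequence
Traceback (most recent call last):
  File "opt3.py", line 29, in <module>
    q=p+rng.normal(size=6)*[10,5,10,.015,5,.003]*rng.choice([.15,.5,1]); w=ev(q)
                                                                           ~~^^^
  File "opt3.py", line 13, in ev
    i=lowpts[P[lowpts,0].argmax()]; la=P[i,1]; off=T.T@[P[i,0]+.028,la]
             ~~~~~~~~~~~~~~~~~~^^
ValueError: attempt to get argmax of an empty sequence
Traceback (most recent call last):
  File "opt3.py", line 27, in <module>
    p=np.array([rng.uniform(-100,150),rng.uniform(25,67),rng.uniform(0,180),rng.uniform(0,.088),rng.uniform(0,40),.007]); v=ev(p)
                                                                                                                            ~~^^^
  File "opt3.py", line 13, in ev
    i=lowpts[P[lowpts,0].argmax()]; la=P[i,1]; off=T.T@[P[i,0]+.028,la]
             ~~~~~~~~~~~~~~~~~~^^
ValueError: attempt to get argmax of an empty sequence
Traceback (most recent call last):
  File "opt3.py", line 29, in <module>
    q=p+rng.normal(size=6)*[10,5,10,.015,5,.003]*rng.choice([.15,.5,1]); w=ev(q)
                                                                           ~~^^^
  File "opt3.py", line 13, in ev
    i=lowpts[P[lowpts,0].argmax()]; la=P[i,1]; off=T.T@[P[i,0]+.028,la]
             ~~~~~~~~~~~~~~~~~~^^
ValueError: attempt to get argmax of an empty sequence
```

```bash
sed -i 's/    i=lowpts\[P/    if len(lowpts)==0: return -1\n    i=lowpts[P/' opt3.py
for i in 1 2 3 4; do timeout 200 python3 opt3.py $i & done; wait
```

```text
0.011 [-61.835, 44.004, 9.233, 0.07, 11.997, 0.002] {'cz': np.float64(0.018), 'L': np.float64(0.07715387612707038), 'E': array([0.58946881, 0.19103682]), 'M_TCP': array([0.084 , 0.0209]), 'tcpz': np.float64(0.0314), 'gh': np.float64(0.015), 'gb': np.float64(0.0138), 'glow': np.float64(0.0), 'cl': array([0.013, 0.018, 0.041, 0.021]), 'blow': np.float64(0.028), 'wr': np.float64(0.458)}
0.011 [-61.451, 47.747, 191.395, 0.043, 16.234, 0.013] {'cz': np.float64(0.026), 'L': np.float64(0.07367881338046288), 'E': array([0.58474106, 0.19559782]), 'M_TCP': array([0.0722, 0.0158]), 'tcpz': np.float64(0.0386), 'gh': np.float64(0.0073), 'gb': np.float64(0.0174), 'glow': np.float64(0.0), 'cl': array([0.014, 0.019, 0.04 , 0.015]), 'blow': np.float64(0.028), 'wr': np.float64(0.471)}
0.011 [-52.473, 44.62, 164.89, 0.028, 8.891, 0.001] {'cz': np.float64(0.031), 'L': np.float64(0.08081671040415789), 'E': array([0.59384555, 0.18749113]), 'M_TCP': array([0.0686, 0.0025]), 'tcpz': np.float64(0.0314), 'gh': np.float64(0.0074), 'gb': np.float64(0.0127), 'glow': np.float64(0.0), 'cl': array([0.012, 0.012, 0.
[... 4421 characters left out ...]
L': np.float64(0.07006326982278621), 'E': array([0.57742632, 0.20476514]), 'M_TCP': array([0.0539, 0.0132]), 'tcpz': np.float64(0.0359), 'gh': np.float64(0.011), 'gb': np.float64(0.0169), 'glow': np.float64(0.0), 'cl': array([0.011, 0.018, 0.041, 0.027]), 'blow': np.float64(0.011), 'wr': np.float64(0.479)}
0.0085 [-21.174, 45.341, 159.477, 0.107, 24.922, 0.015] {'cz': np.float64(0.033), 'L': np.float64(0.07010508032156171), 'E': array([0.57757724, 0.20454077]), 'M_TCP': array([ 0.0176, -0.033 ]), 'tcpz': np.float64(0.0508), 'gh': np.float64(0.0096), 'gb': np.float64(0.017), 'glow': np.float64(0.0), 'cl': array([0.039, 0.041, 0.029, 0.01 ]), 'blow': np.float64(0.034), 'wr': np.float64(0.446)}
```

```bash
python3 -m handwheel '[{"delta_pos":[0.2,0,0.8],"dr":[0,0,0]},{"delta_pos":[0.2,0,0.8],"dr":[0,0,0]},{"delta_pos":[0.1,0,0.8],"dr":[0,0,0]},{"delta_pos":[0,0,0.8],"dr":[0,0,0]},{"delta_pos":[0,0,0.3],"dr":[0,0,0]},{"delta_pos":[0,0,0],"dr":[0,0,0]}]' 1
python3 - <<'E'
import sys; sys.argv=['x','1']
s=open('opt3.py').read(); s=s[:s.index('best=[]')].replace("seed=int(sys.argv[1]); sys.argv=['x','.002']","seed=1;sys.argv=['x','.002']"); exec(s)
for p in ([-66,46,34,0,16,.008],[-56,42,15,0,14,.008]):
    print(p,ev(p,True))
    from h import get_state
    S=get_state(); Rc=Ro.from_euler('xyz',S['ee_rot']).as_matrix()
    for k in(0,180): print(k,relrot(rot(r(p[0]),r(p[1]),r(p[2]+k)),Rc,10))
E
```

```text
t: 19.2
eef_pos: [0.4858, 0.176, 0.3088]
ee_rot: [3.137, 0.472, -2.94]
force: [0.8, 0.7, -1.2]
width: 0.0005
gripper_force: 0.0
[-66, 46, 34, 0, 16, 0.008] {'cz': np.float64(0.021), 'L': np.float64(0.07383487210603021), 'E': array([0.58497463, 0.19535165]), 'M_TCP': array([0.0521, 0.0069]), 'tcpz': np.float64(0.0374), 'gh': np.float64(0.0103), 'gb': np.float64(0.0152), 'glow': np.float64(-0.0), 'cl': array([0.017, 0.024, 0.04 , 0.015]), 'blow': np.float64(0.008), 'wr': np.float64(0.503)}
0 (array([-27.3,  -7.2, -48.8]), array([-2.73, -0.72, -4.88]))
180 (array([-75.3,  46.8, 121.3]), array([-7.53,  4.68, 12.13]))
[-56, 42, 15, 0, 14, 0.008] {'cz': np.float64(0.02), 'L': np.float64(0.07532924801876245), 'E': array([0.58709165, 0.19322379]), 'M_TCP': array([0.0547, 0.0066]), 'tcpz': np.float64(0.0319), 'gh': np.float64(0.0131), 'gb': np.float64(0.0146), 'glow': np.float64(0.0), 'cl': array([0.018, 0.027, 0.039, 0.007]), 'blow': np.float64(0.025), 'wr': np.float64(0.475)}
0 (array([-14.2, -10.9, -54.8]), array([-1.42, -1.09, -5.48]))
180 (array([-76.4,  33.6, 111.7]), array([-7.64,  3.36, 11.17]))
```

```bash
python3 -m handwheel '[{"delta_pos":[-0.1,0,0],"dr":[-2.73,-0.72,-4.88]},{"delta_pos":[-0.1,0,0],"dr":[-2.73,-0.72,-4.88]},{"delta_pos":[-0.1,0,0],"dr":[-2.73,-0.72,-4.88]},{"delta_pos":[-0.1,0,0],"dr":[-2.73,-0.72,-4.88]},{"delta_pos":[-0.1,0,0],"dr":[-2.73,-0.72,-4.88]},{"delta_pos":[-0.1,0,0],"dr":[-2.73,-0.72,-4.88]},{"delta_pos":[-0.1,0,0],"dr":[-2.73,-0.72,-4.88]},{"delta_pos":[-0.1,0,0],"dr":[-2.73,-0.72,-4.88]},{"delta_pos":[-0.1,0,0],"dr":[-2.73,-0.72,-4.88]},{"delta_pos":[-0.1,0,0],"dr":[-2.73,-0.72,-4.88]}]'
python3 -m handwheel '[{"delta_pos":[0,0,0],"dr":[0,0,0]},{"delta_pos":[0,0,0],"dr":[0,0,0]}]'
python3 - <<'E'
from cfg import *
from h import get_state
S=get_state(); Rc=Ro.from_euler('xyz',S['ee_rot']).as_matrix(); print(np.round(S['q'],2),relrot(rot(r(-66),r(46),r(34)),Rc,1))
E
```

```text
t: 20.2
eef_pos: [0.5395, 0.1201, 0.3804]
ee_rot: [-2.627, 0.411, 2.834]
force: [-0.3, 0.7, 0.7]
width: 0.0002
gripper_force: 0.0
t: 20.4
eef_pos: [0.5394, 0.1203, 0.3795]
ee_rot: [-2.629, 0.411, 2.835]
force: [-0.3, -0.3, -0.2]
width: 0.0003
gripper_force: 0.0
[ 0.9   0.16 -0.32  0.53 -1.5  -3.03] (array([ -5. , -12.1,  -4.6]), array([ -4.97, -12.07,  -4.62]))
```

```bash
python3 -m handwheel '[{"delta_pos":[0,0,0],"dr":[-2.45,5.5,5.8]},{"delta_pos":[0,0,0],"dr":[-2.45,5.5,5.8]},{"delta_pos":[0,0,0],"dr":[-2.45,5.5,5.8]},{"delta_pos":[0,0,0],"dr":[-2.45,5.5,5.8]},{"delta_pos":[0,0,0],"dr":[-2.45,5.5,5.8]},{"delta_pos":[0,0,0],"dr":[-2.45,5.5,5.8]},{"delta_pos":[0,0,0],"dr":[-2.45,5.5,5.8]},{"delta_pos":[0,0,0],"dr":[-2.45,5.5,5.8]},{"delta_pos":[0,0,0],"dr":[-2.45,5.5,5.8]},{"delta_pos":[0,0,0],"dr":[-2.45,5.5,5.8]}]'
python3 - <<'E'
from cfg import *
from h import get_state
S=get_state(); Rc=Ro.from_euler('xyz',S['ee_rot']).as_matrix(); print(np.round(S['q'],2),relrot(rot(r(-66),r(46),r(214)),Rc,10))
E
```

```text
t: 21.4
eef_pos: [0.5387, 0.1202, 0.3807]
ee_rot: [-2.462, -0.58, -2.348]
force: [-0.6, -0.5, 0.6]
width: 0.0006
gripper_force: 0.0
[ 0.93  0.26 -0.33  0.6  -1.63 -1.67] (array([-15. ,  56.8,  63.9]), array([-1.5 ,  5.68,  6.39]))
```

```bash
python3 -m handwheel '[{"delta_pos":[-0.3,0.13,-0.2],"dr":[-1.45,5.5,6.1]},{"delta_pos":[-0.3,0.13,-0.2],"dr":[-1.45,5.5,6.1]},{"delta_pos":[-0.3,0.13,-0.2],"dr":[-1.45,5.5,6.1]},{"delta_pos":[-0.3,0.13,-0.2],"dr":[-1.45,5.5,6.1]},{"delta_pos":[-0.3,0.13,-0.2],"dr":[-1.45,5.5,6.1]},{"delta_pos":[-0.3,0.13,-0.2],"dr":[-1.45,5.5,6.1]},{"delta_pos":[-0.3,0.13,-0.2],"dr":[-1.45,5.5,6.1]},{"delta_pos":[-0.3,0.13,-0.2],"dr":[-1.45,5.5,6.1]},{"delta_pos":[-0.3,0.13,-0.2],"dr":[-1.45,5.5,6.1]},{"delta_pos":[-0.3,0.13,-0.2],"dr":[-1.45,5.5,6.1]}]'
python3 - <<'E'
from cfg import *
from trk import *
S=get_state(); Rc=Ro.from_euler('xyz',S['ee_rot']).as_matrix(); print(np.round(S['q'],2),relrot(rot(r(-66),r(46),r(214)),Rc,2))
print(ball(grab_frame("top"),(.514,.175)))
E
```

```text
t: 22.4
eef_pos: [0.4484, 0.159, 0.3205]
ee_rot: [2.639, -0.67, -0.443]
force: [-0.3, 0.9, -0.1]
width: 0.0001
gripper_force: 0.0
[ 1.17  0.14 -0.57  0.55 -1.5  -0.45] (array([-0.2,  2. ,  2.8]), array([-0.11,  1.02,  1.38]))
[0.5152 0.1746]
```

```bash
python3 -m handwheel '[{"delta_pos":[0,0.05,-0.9],"dr":[-0.1,1,1.4]},{"delta_pos":[0,0.05,-1],"dr":[-0.1,1,1.4]},{"delta_pos":[0,0,-1],"dr":[0,0,0]},{"delta_pos":[0,0,-1],"dr":[0,0,0]},{"delta_pos":[0,0,-1],"dr":[0,0,0]},{"delta_pos":[0,0,0],"dr":[0,0,0]}]'
python3 - <<'E'
from cfg import *
from trk import *
S=get_state(); Rc=Ro.from_euler('xyz',S['ee_rot']).as_matrix(); print(np.round(S['q'],2),relrot(rot(r(-66),r(46),r(214)),Rc,2))
im=grab_frame("top"); print(ball(im,(.514,.175))); cv2.imwrite("pics/c7.png",cv2.resize(im[100:290,180:400],None,fx=3,fy=3,interpolation=3)[:,:,::-1])
E
```

```text
t: 23.05
eef_pos: [0.4483, 0.1605, 0.1719]
ee_rot: [2.614, -0.643, -0.386]
force: [0.1, -1.0, 0.5]
width: 0.0002
gripper_force: 0.0
[ 1.16  0.31 -0.76  0.6  -1.2  -0.59] (array([0.2, 0.2, 0.4]), array([0.09, 0.09, 0.18]))
[0.5144 0.1749]
```

View pics/c7.png

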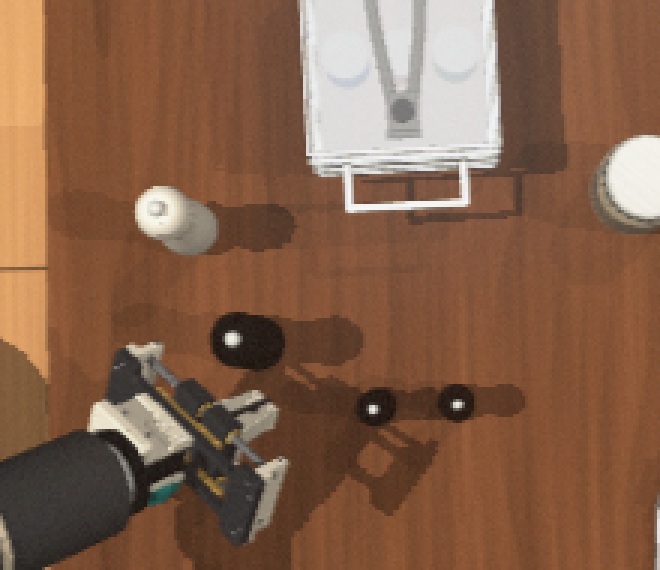

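```bash
python3 -m handwheel '[{"delta_pos":[-0.1,0,-1],"dr":[0,0,0]},{"delta_pos":[-0.1,0,-1],"dr":[0,0,0]},{"delta_pos":[0,0,-1],"dr":[0,0,0]},{"delta_pos":[0,0,-0.9],"dr":[0,0,0]},{"delta_pos":[0,0,-0.55],"dr":[0,0,0]},{"delta_pos":[0,0,0],"dr":[0,0,0]}]'
python3 - <<'E'
from trk import *
S=get_state(); print(np.round(S['q'],2))
im=see((.514,.175)); print([(np.round(at_z('top',m['location'],0)[:2],3),m['conf']) for m in mark_of('top','salt_mill')+mark_of('top','egg_cup')])
E
```

```text
t: 23.7
eef_pos: [0.4437, 0.1625, 0.0406]
ee_rot: [2.619, -0.644, -0.388]
force: [0.2, -0.0, -0.0]
width: 0.0004
gripper_force: 0.0
[ 1.14  0.51 -0.88  0.74 -0.93 -0.82]
ball [0.5144 0.1749] M-TCP [0.0705 0.0121] tcp [0.4439 0.1628 0.0415] F [ 0.1 -0.4  0.2] t 23.75
[(array([0.515, 0.176]), 0.76)]
[(array([0.635, 0.242]), 0.91)]
```

```bash
python3 -m handwheel '[{"delta_pos":[0.25,0.07,0],"dr":[0,0,0]},{"delta_pos":[0.25,0.07,0],"dr":[0,0,0]},{"delta_pos":[0.2,0.055,0],"dr":[0,0,0]},{"delta_pos":[0.2,0.055,0],"dr":[0,0,0]},{"delta_pos":[0.2,0.055,0],"dr":[0,0,0]},{"delta_pos":[0.2,0.055,0],"dr":[0,0,0]},{"delta_pos":[0,0,0],"dr":[0,0,0]}]'
python3 -c "
from trk import *
see((.533,.18))"
```

```text
t: 24.6
eef_pos: [0.4831, 0.1735, 0.0404]
ee_rot: [2.62, -0.643, -0.389]
force: [0.0, 0.3, -0.1]
width: 0.0005
gripper_force: 0.1
ball [0.5305 0.1787] M-TCP [0.0476 0.0052] tcp [0.4829 0.1735 0.0404] F [-0.2  0.6  0.1] t 24.65
[(array([0.531, 0.176]), 0.7)]
```

```bash
python3 -m handwheel '[{"delta_pos":[0.2,0.055,0],"dr":[0,0,0]},{"delta_pos":[0.2,0.055,0],"dr":[0,0,0]},{"delta_pos":[0.2,0.055,0],"dr":[0,0,0]},{"delta_pos":[0.2,0.055,0],"dr":[0,0,0]},{"delta_pos":[0.2,0.055,0],"dr":[0,0,0]},{"delta_pos":[0,0,0],"dr":[0,0,0]}]'
python3 -c "
from trk import *
see((.56,.186))
print([(np.round(at_z('top',m['location'],0)[:2],3),m['conf']) for m in mark_of('top','salt_mill')])
grab_frame('scene')
for q in('salt_mill','pepper_mill'): print([(np.round(at_z('scene',m['location'],0)[:2],3),m['conf']) for m in mark_of('scene',q)])"
```

```text
t: 25.3
eef_pos: [0.5133, 0.1819, 0.0405]
ee_rot: [2.621, -0.643, -0.389]
force: [0.1, -0.3, -0.3]
width: 0.0005
gripper_force: 0.0
ball [0.5612 0.1854] M-TCP [0.0483 0.0037] tcp [0.5129 0.1817 0.0405] F [-0.3  0.7  0.4] t 25.35
[(array([0.567, 0.184]), 0.7)]
[(array([0.634, 0.241]), 0.66)]
[(array([0.63 , 0.241]), 0.58)]
[(array([0.558, 0.177]), 0.93), (array([0.445, 0.059]), 0.77), (array([ 0.459, -0.018]), 0.57)]
```

```bash
python3 -m handwheel '[{"delta_pos":[0.2,0.055,0],"dr":[0,0,0]},{"delta_pos":[0.2,0.05,0],"dr":[0,0,0]},{"delta_pos":[0.2,0.05,0],"dr":[0,0,0]},{"delta_pos":[0.2,0.05,0],"dr":[0,0,0]},{"delta_pos":[0,0,0],"dr":[0,0,0]}]'
python3 - <<'E'
from trk import *
see((.585,.191)); t=grab_frame("top"); s=grab_frame("scene")
print([(np.round(at_z('top',m['location'],0)[:2],3),m['conf']) for m in mark_of('top','salt_mill')])
A=cv2.resize(t[140:230,210:340],None,fx=4,fy=4,interpolation=3); B=cv2.resize(s[90:200,230:390],None,fx=3.25,fy=3.25,interpolation=3)
cv2.imwrite("pics/c8.png",np.vstack([A[:,:520],B[:230,:520]])[:,:,::-1]); cv2.imwrite("pics/t8.png",t[:,:,::-1]); cv2.imwrite("pics/s8.png",s[:,:,::-1])
E
```

```text
t: 26.1
eef_pos: [0.5373, 0.1881, 0.0405]
ee_rot: [2.621, -0.643, -0.389]
force: [-0.1, 0.5, -1.5]
width: 0.0002
gripper_force: 0.1
ball [0.5854 0.1897] M-TCP [0.0484 0.0018] tcp [0.537  0.1879 0.0404] F [ 0.1  0.1 -0.4] t 26.15
[(array([0.591, 0.196]), 0.59)]
[(array([0.632, 0.246]), 0.79), (array([0.646, 0.01 ]), 0.23)]
```

View pics/c8.png

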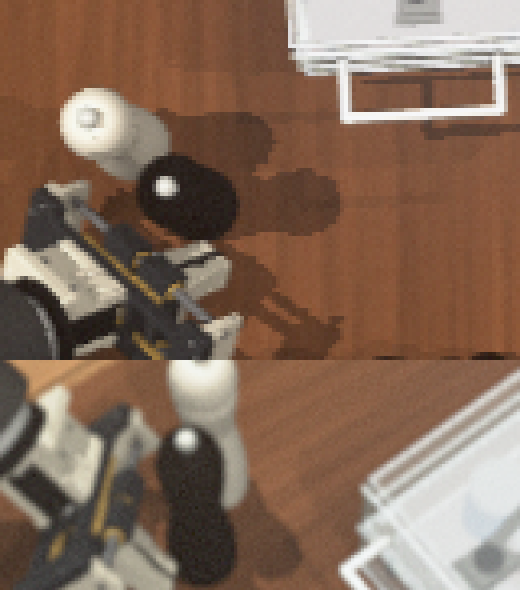

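Run:
```python
from trk import *
yy,xx=np.mgrid[-7:8,-7:8]
def cen(f,im,c):  # head disc of salt: bright blob circle fit around c
    g=im.max(2)
    h=cv2.HoughCircles(cv2.GaussianBlur(cv2.resize(g[140:200,200:270],None,fx=6,fy=6,interpolation=3),(0,0),3),cv2.HOUGH_GRADIENT,1,40,param1=80,param2=12,minRadius=36,maxRadius=60)
    print(f,[] if h is None else [(x/6+200-.4,y/6+140-.4,r/6) for x,y,r in h[0][:3]])
for f in("t0","t6","t8"): cen(f,cv2.imread(f"pics/{f}.png"),None)
for p in ((231.8,169.1),(232.1,168.6)): print(at_z("top",p,.196)[:2])
p=ball(cv2.imread("pics/t8.png")[:,:,::-1],(.585,.19)); print(p, np.hypot(*(p-at_z("top",(231.9,168.9),.196)[:2])))
```

```text
t0 [(np.float32(232.68333), np.float32(170.18333), np.float32(8.216666))]
t6 [(np.float32(232.85), np.float32(170.18333), np.float32(8.45))]
t8 [(np.float32(233.01668), np.float32(170.18333), np.float32(8.599999))]
[0.6324629  0.24013312]
[0.63379071 0.23930721]
[0.5854 0.1896] 0.06921726588714122
```

```bash
python3 -m handwheel '[{"delta_pos":[-0.4,-0.12,0],"dr":[0,0,0]},{"delta_pos":[-0.7,-0.1,0],"dr":[0,0,0]},{"delta_pos":[-0.3,0,0.5],"dr":[0,0,0]},{"delta_pos":[-0.1,0,0.9],"dr":[0,0,0]},{"delta_pos":[0,0,1],"dr":[0,0,0]},{"delta_pos":[0,0,1],"dr":[0,0,0]},{"delta_pos":[0,0,1],"dr":[0,0,0]},{"delta_pos":[0,0,1],"dr":[0,0,0]},{"delta_pos":[0,0,1],"dr":[0,0,0]},{"delta_pos":[0,0,1],"dr":[0,0,0]}]'
python3 - <<'E'
from trk import *
from cfg import *
S=get_state(); Rc=Ro.from_euler('xyz',S['ee_rot']).as_matrix(); print(np.round(S['q'],2))
for k in (0,180):
    R=Ro.from_euler('xyz',[180,0,1.5+k],degrees=True).as_matrix(); print(k,relrot(R,Rc,10))
im=see((.585,.19))
for n in("top","scene"):
    if n=="scene": grab_frame(n)
    print(n,[(np.round(at_z(n,m['location'],.118)[:2],3),round(m['conf'],2)) for m in mark_of(n,'drawer_handle')])
E
```

```text
t: 27.35
eef_pos: [0.4906, 0.1807, 0.2637]
ee_rot: [2.62, -0.642, -0.388]
force: [-0.0, 0.4, 0.1]
width: 0.0008
gripper_force: 0.0
[ 1.11  0.26 -0.57  0.6  -1.37 -0.42]
0 (array([35.3, 30.6, 32. ]), array([3.53, 3.06, 3.2 ]))
180 (array([  39.6,  -45.7, -136.1]), array([  3.96,  -4.57, -13.61]))
ball [0.5854 0.1897] M-TCP [0.0936 0.0076] tcp [0.4918 0.1821 0.2681] F [1.7 1.5 5.8] t 27.4
[(array([0.587, 0.19 ]), 0.79)]
top [(array([0.643, 0.017]), 0.73)]
scene [(array([0.639, 0.016]), 0.73)]
```

```bash
python3 -m handwheel '[{"delta_pos":[0.2,-0.8,0.3],"dr":[3.53,3.06,3.2]},{"delta_pos":[0.3,-0.8,0.3],"dr":[3.53,3.06,3.2]},{"delta_pos":[0.5,-0.8,0.2],"dr":[3.53,3.06,3.2]},{"delta_pos":[0.6,-0.7,0],"dr":[3.53,3.06,3.2]},{"delta_pos":[0.7,-0.6,0],"dr":[3.53,3.06,3.2]},{"delta_pos":[0.7,-0.6,0],"dr":[3.53,3.06,3.2]},{"delta_pos":[0.7,-0.5,0],"dr":[3.53,3.06,3.2]},{"delta_pos":[0.7,-0.4,-0.2],"dr":[3.53,3.06,3.2]},{"delta_pos":[0.7,-0.2,-0.3],"dr":[3.53,3.06,3.2]},{"delta_pos":[0.6,-0.1,-0.3],"dr":[3.53,3.06,3.2]}]' 1
python3 -m handwheel '[{"delta_pos":[0,0,0],"dr":[0,0,0]},{"delta_pos":[0,0,0],"dr":[0,0,0]}]'
python3 - <<'E'
from cfg import *
from h import get_state
S=get_state(); Rc=Ro.from_euler('xyz',S['ee_rot']).as_matrix(); print(np.round(S['q'],2),relrot(Ro.from_euler('xyz',[180,0,1.5],degrees=True).as_matrix(),Rc,1))
E
```

```text
t: 28.6
eef_pos: [0.6628, 0.0156, 0.2611]
ee_rot: [-3.139, 0.003, 0.028]
force: [0.6, 0.5, 0.7]
width: 0.0001
gripper_force: 0.0
t: 28.8
eef_pos: [0.6622, 0.0152, 0.2598]
ee_rot: [3.14, 0.004, 0.023]
force: [0.2, -1.0, 0.1]
width: 0.0004
gripper_force: 0.0
[ 0.32  0.33  0.01  0.   -1.25  1.28] (array([ 0.1, -0.2,  0.2]), array([ 0.1 , -0.25,  0.18]))
```

```bash
python3 -m handwheel '[{"delta_pos":[0,0,-0.9],"dr":[0,0,0]},{"delta_pos":[0,0,-0.9],"dr":[0,0,0]},{"delta_pos":[0,0,-0.9],"dr":[0,0,0]},{"delta_pos":[0,0,-0.6],"dr":[0,0,0]},{"delta_pos":[0,0,-0.5],"dr":[0,0,0]},{"delta_pos":[0,0,-0.5],"dr":[0,0,0]},{"delta_pos":[0,0,-0.43],"dr":[0,0,0]},{"delta_pos":[0,0,0],"dr":[0,0,0]}]'
python3 - <<'E'
from trk import *
t=snap("top","pics/t9.png"); cv2.imwrite("pics/c9.png",cv2.resize(t[110:220,220:400],None,fx=4,fy=4,interpolation=3)[:,:,::-1])
E
```

```text
t: 29.6
eef_pos: [0.6609, 0.0164, 0.1187]
ee_rot: [3.141, 0.003, 0.026]
force: [1.2, -0.3, -1.1]
width: 0.0002
gripper_force: 0.0
```

View pics/c9.png

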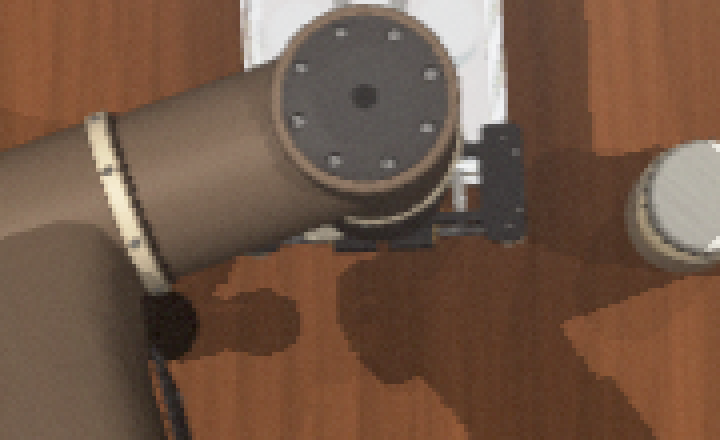

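```bash
python3 -m handwheel '[{"delta_pos":[-0.2,0,0],"dr":[0,0,0]},{"delta_pos":[-0.2,0,0],"dr":[0,0,0]},{"delta_pos":[-0.2,-0.005,0],"dr":[0,0,0]},{"delta_pos":[-0.25,-0.006,0],"dr":[0,0,0]},{"delta_pos":[-0.25,-0.006,0],"dr":[0,0,0]},{"delta_pos":[-0.25,-0.006,0],"dr":[0,0,0]},{"delta_pos":[-0.25,-0.006,0],"dr":[0,0,0]},{"delta_pos":[-0.25,-0.006,0],"dr":[0,0,0]},{"delta_pos":[-0.25,-0.006,0],"dr":[0,0,0]},{"delta_pos":[0,0,0],"dr":[0,0,0]}]'
python3 -m handwheel '[{"delta_pos":[-0.25,-0.006,0],"dr":[0,0,0]},{"delta_pos":[-0.25,-0.006,0],"dr":[0,0,0]},{"delta_pos":[-0.25,-0.006,0],"dr":[0,0,0]},{"delta_pos":[-0.25,-0.006,0],"dr":[0,0,0]},{"delta_pos":[-0.25,-0.006,0],"dr":[0,0,0]},{"delta_pos":[-0.25,-0.006,0],"dr":[0,0,0]},{"delta_pos":[-0.25,-0.006,0],"dr":[0,0,0]},{"delta_pos":[-0.25,-0.006,0],"dr":[0,0,0]},{"delta_pos":[-0.1,0,0],"dr":[0,0,0]},{"delta_pos":[0,0,0],"dr":[0,0,0]}]'
python3 - <<'E'
from trk import *
print(get_state()["force"])
for n in("top","scene"):
    grab_frame(n); print(n,[(np.round(at_z(n,m['location'],.118)[:2],3),round(m['conf'],2)) for m in mark_of(n,'drawer_handle')])
E
```

```text
t: 30.65
eef_pos: [0.598, 0.0148, 0.1205]
ee_rot: [3.141, 0.002, 0.026]
force: [-0.1, -0.3, -0.1]
width: 0.0004
gripper_force: 0.0
t: 31.65
eef_pos: [0.5358, 0.0135, 0.1208]
ee_rot: [3.141, 0.001, 0.026]
force: [-0.2, -0.0, 0.7]
width: 0.0006
gripper_force: 0.0
[-0.2219894  -0.03470265  0.71993947]
top []
scene []
```

```bash
python3 -m handwheel '[{"delta_pos":[0.2,0,0],"dr":[0,0,0]},{"delta_pos":[0,0,0.4],"dr":[0,0,0]},{"delta_pos":[0,0,0.8],"dr":[0,0,0]},{"delta_pos":[0,0,1],"dr":[0,0,0]},{"delta_pos":[0,0,1],"dr":[0,0,0]},{"delta_pos":[0,0,1],"dr":[0,0,0]},{"delta_pos":[0,-0.6,1],"dr":[0,0,0]},{"delta_pos":[0,-1,1],"dr":[0,0,0]},{"delta_pos":[0,-1,0.5],"dr":[0,0,0]},{"delta_pos":[0,-1,0],"dr":[0,0,0]}]'
python3 -m handwheel '[{"delta_pos":[-0.3,-1,0],"dr":[0,0,0]},{"delta_pos":[-0.3,-1,0],"dr":[0,0,0]},{"delta_pos":[-0.3,-1,0],"dr":[0,0,0]},{"delta_pos":[-0.3,-1,0],"dr":[0,0,0]},{"delta_pos":[-0.3,-1,0],"dr":[0,0,0]},{"delta_pos":[-0.3,-1,0],"dr":[0,0,0]},{"delta_pos":[0,0,0],"dr":[0,0,0]},{"delta_pos":[0,0,0],"dr":[0,0,0]}]'
python3 - <<'E'
from trk import *
t=snap("top","pics/t10.png"); s=snap("scene","pics/s10.png")
for q,z in(("drawer_handle",.118),("salt_mill",0),("pepper_mill",0),("jar",0),("egg_cup",0),("tongs",0)):
    for n in("top","scene"): print(q,n,[(np.round(at_z(n,m['location'],z)[:2],3),round(m['conf'],2)) for m in mark_of(n,q)[:3]])
print(ball(t,(.585,.19)))
cv2.imwrite("pics/c10.png",cv2.resize(np.vstack([s[60:270,180:460],t[100:270,180:460]])[:,:,::-1],None,fx=1.55,fy=1.55,interpolation=3))
E
```

```text
t: 32.85
eef_pos: [0.5435, -0.0957, 0.3258]
ee_rot: [3.141, -0.005, 0.026]
force: [-0.0, 0.1, 0.0]
width: 0.0003
gripper_force: 0.0
t: 33.65
eef_pos: [0.4882, -0.2752, 0.3223]
ee_rot: [3.141, 0.0, 0.024]
force: [-0.2, 0.6, -0.2]
width: 0.0002
gripper_force: 0.0
drawer_handle top [(array([0.519, 0.009]), 0.82)]
drawer_handle scene [(array([0.52 , 0.011]), 0.68)]
salt_mill top [(array([0.629, 0.242]), 0.88)]
salt_mill scene []
pepper_mill top [(array([0.589, 0.188]), 0.69), (array([ 0.436, -0.022]), 0.64), (array([0.444, 0.053]), 0.45)]
pepper_mill scene [(array([ 0.457, -0.034]), 0.68), (array([0.449, 0.067]), 0.53)]
jar top [(array([ 0.658, -0.204]), 0.57)]
jar scene []
egg_cup top [(array([0.372, 0.271]), 0.64)]
egg_cup scene []
tongs top [(array([ 0.279, -0.249]), 0.62)]
tongs scene []
[0.5855 0.1901]
```

View pics/c10.png

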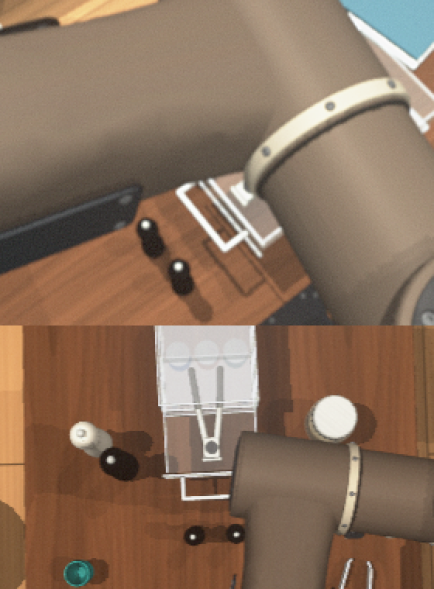

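```bash
python3 -c "
from station import job_done
print(job_done())"
```

```text
the job is handed in; nothing more can be done
None
```

The job is handed in, at about 34 s of the 64 s allowed: the big pepper mill stands upright about 13 mm from the salt mill, which did not move, the drawer is about 120 mm out of 140 mm, and the jar, egg cup, tongs and both small mills stand where they were.

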